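Rearrange the ornaments on the glass coffee table

ROBOT

A 7-joint arm with a two-finger parallel gripper is mounted at the origin on the work surface. World frame = base frame: x ahead of the robot, y to its left, z up, the work surface at z = 0. Lengths are in m, angles in rad, forces in N, time in s.
With the tool pointing down it reaches from about 0.425 to 0.925 m from the base axis. Payload 6.8 kg.
Tool frame: the origin (TCP) lies at the very end of the fingers, on their centre line; the grasp point (between the pads) lies 19 mm behind it (bot.grasp_offset is the distance from the TCP to the grasp point, in m); z points along the fingers, y is the direction in which the jaws open and shut (so a half turn about z gives the same grasp; the last joint's range is limited). The gripper opens to 85 mm and grips with 20 to 120 N. Pads are 22 mm wide; open, the fingers measure 114 mm over their backs; the gripper's body (76 mm by 85 mm) begins 54 mm behind the grasp point. The pads swing forward as they close: fully open they stand 13 mm farther back than shut.
Start: joints at [-1.331, 0.477, 0.022, 1.555, -0.011, 1.109, -0.083], TCP at [0.23, 0.635, 0.196] pointing down, gripper open.
Joint ranges: [-2.96, 2.96], [-0.34, 2.1], [-1.41, 1.46], [0.24, 2.44], [-1.37, 4.51], [0.17, 1.92], [-2.96, 2.96]. Speed limits (rad/s): [2.39, 2.39, 3.14, 3.14, 3.14, 3.14, 3.14].

INTERFACE

Orientations are given as a unit quaternion [w, x, y, z].
In Python, from station import monitor, cams, bot, finder gives the robot as it stands.
- The arm moves only by the tool jog_arm, never from a script. Its argument "plan" is a list of rows, each an object of numbers: "x", "y", "z": the shift along the tool's x, y, z as a fraction of full scale; "wx", "wy", "wz": the turn, a rotation vector about the tool's x, y, z as a fraction of full scale. A call has 1 to 12 rows; each row is the pose to reach, as a shift and turn from the pose measured when the call began, along the tool's axes at that moment, turning the shorter way round; what a row does not reach only later rows make up. Full scale, the value 1, is 20 cm for a shift and 180 degrees for a turn. A row lasts 1/12 s, in which the tool goes at most 41.7 mm and 7.16 degrees, less where a joint would pass 70% of its speed; a pose out of reach is approached as far as the arm can. A call with a number of a shift or a turn outside -1 to 1 is refused whole. A call with a gripper value outside its range is refused whole. "hand" is the opening, from -1 (shut) to 1 (fully open), set as the call begins (left out, the last holds). The fingers move at their own pace and stop on an object; "grip_force" is the grip in N (left out, the last holds). Time passes only in rows, so rows that repeat a pose let the fingers close. It gives the time, the measured TCP pose, the force and the opening at its end, in the units of the state.
- monitor.get_obs(): the state, without advancing time (a new reading comes with each control period).
- cams.read_camera(name): name is "scene" or "top" or "wrist"; returns the picture (384x512x3 uint8, red, green, blue); there is no depth.
- cams.get_calibration(name): a dict with "fx", "fy", "cx", "cy" (pixels), "extrinsics" (4x4, takes a point from world to camera coordinates). Camera axes: x right, y down, z forward; pixel columns grow to the right and rows downward; lengths in m; the calibration is good to about 2 mm. The wrist camera is an equidistant fisheye: a pixel r from the principal point sees the ray r / f radians off the axis. A picture is of the moment at which its call begins: read the wrist's pose just before it. get_calibration takes no time and is no camera call; for the wrist camera it gives the pose at the moment of the call.
- bot.hand_in(): hands the job in, once; it reports no verdict.
Trained networks look in the newest picture that a camera, given by its name, has taken for a name from the list of things; names that differ only in an ending like _2 or _b are one class to them, and where a whole thing is asked for, a point or a joint stands for the part that bears it (a point fixed in the world has none). Each returns a list of dicts, best first, with "confidence" (0 to 1); they miss things now and then, are a little off and sometimes report something else, mostly with a low value. They report only what shows in the picture. A call takes as long as a camera call. They do not tell look-alikes from the thing itself.
- finder.find_in(camera, target): "bbox" ([left, top, width, height] in pixels, round what is visible of it).
- finder.place_of(camera, target): "location" ([column, row] in pixels: a listed point, or the origin of a listed thing).
The state is a dict: "t": time; "q": joint angles; "joint_vel": joint speeds; "joint_torque": joint torques, N m; "eef_pos": TCP position; "tool_rot": TCP orientation; "contact_force": force on the tool from outside, world axes, zero at the start; "torque": the same for the moment, N m; "gripper_width": opening from 0.0 (shut) to 1.0 (fully open).
Only numpy, scipy, OpenCV 4.12 (cv2) and the standard library are available. Lean on these libraries where they do the work, as an engineer would, in place of code of your own. Each camera call takes 0.05 s, during which the arm holds its last target. There are 200 camera calls.

TASK

The three ornaments stand on the wrong plinths: change them round, using the empty doily as a spare spot, so that the candle stands in the middle of the round plinth, the vase in the middle of the square plinth and the horse in the middle of the oblong plinth, lengthways along it. Lift only the white tealight cup out of the terracotta bowl, leaving the bowl standing where it is on the table, and have the cup end up in the middle of the doily. Set everything down upright and gently: tip nothing over, drop nothing, and let go of it all at the end.

Things in the scene. Friction and masses are not known exactly. Their poses are not given: they have to be found in the camera images.
- candle: Ivory pillar candle, a plain cylinder 56 mm in diameter and 80 mm high, short black wick on top, about 0.18 kg. Stands on the oblong plinth at the start. Origin: centre of its underside; z up. Grip it round its side.
- horse: White ceramic horse on a slab 76 x 36 x 6 mm, 0.2 kg. Body 68 mm long (x), 28 wide (y), 40 to 70 mm above the underside, centred over the slab; neck and head rise from x = 20 to x = 66 mm, 112 mm high; tail to x = -47 mm. Starts on the square plinth. Origin: centre of underside; z up, x to its head. Take it across the body (fingers closing along y) above the origin.
- vase: White ceramic bud vase, round: foot 48 mm, belly 64 mm in diameter at 18 to 32 mm height, then narrowing to a neck 26 to 28 mm in diameter from 50 to 80 mm height, lip 32 mm at the top, 90 mm high; solid, about 0.2 kg. Stands on the round plinth at the start. Origin: centre of its underside; z up. Take it by the neck.
- cup: White ceramic tealight cup with a candle in it, round: foot 42 mm, widening to 58 mm at 28 mm height, then straight up to the rim at 45 mm; wall 3 mm, about 0.12 kg. At the start it stands nested in the terracotta bowl, its underside 20 mm above the table, so its top 25 mm stick out above the bowl's rim. Origin: centre of its underside; z up. 
- bowl: Terracotta bowl under the cup, loose, round: foot 52 mm, rim 82 mm in diameter, 40 mm high, wall 3.5 mm, thick floor whose upper face is 20 mm above the table; 0.25 kg. Origin: centre of its underside, on the table; z up.
- round_plinth: Round pale wooden plinth, fixed, 18 mm high, 96 mm in diameter. Origin: centre of its underside, on the table; z up.
- square_plinth: Square pale wooden plinth, fixed, 18 mm high, 88 x 88 mm. Origin: centre of its underside, on the table; z up.
- oblong_plinth: Oblong pale wooden plinth, fixed, 18 mm high, 120 mm (along its x) by 66 mm (along its y). Origin: centre of its underside, on the table; z up.
- doily: Thin white doily mat with a scalloped edge, rigid, fixed, 124 mm across, top face 4 mm above the table (solid to 104 mm diameter). Empty at the start, the only empty place. Origin: centre of its underside, on the table; z up.
There are look-alikes about, which are no part of the job. What is shaped like the oblong_plinth but pink or red is not meant. Of the things that look like the bowl, take the one that is farthest to the robot's left at the start.

How it is judged:
At the end, for the whole second after the job is handed in: Candle on round, vase on square, horse on oblong plinth, cup on doily: each within 15 mm of the middle, standing on its top (4 mm), upright within 0.1 rad, at rest, released; horse within 0.35 rad of the long axis, either way round; bowl upright, at rest, within 20 mm of its start (horizontal distance between candle and round_plinth below 0.015 m and z of candle in the frame of round_plinth between 0.014 and 0.022 m and angle between each of candle, horse, vase, cup, bowl's own z axis and vertical below 0.1 rad and linear speed of each of candle, horse, vase, cup, bowl below 0.02 m/s and angular speed of each of candle, horse, vase, cup below 0.2 rad/s and contact force between each of candle, horse, vase, cup and the fingers below 0.05 N and horizontal distance between horse and oblong_plinth below 0.015 m and z of horse in the frame of oblong_plinth between 0.014 and 0.022 m and horizontal distance between vase and square_plinth below 0.015 m and z of vase in the frame of square_plinth between 0.014 and 0.022 m and horizontal distance between cup and doily below 0.015 m and z of cup in the frame of doily between 0 and 0.008 m and angle between the x axis of horse and the x axis of oblong_plinth, either way round below 0.35 rad and distance of bowl from where it was at the start of the episode below 0.02 m); the robot touches nothing.
It fails at once if the terracotta bowl is lifted off the table (10 mm or more) (height (world z) of bowl above 0.01 m).
It fails at once if the candle, horse, vase or cup is tipped over (leaning more than 0.8 rad) (angle between any of candle, horse, vase, cup's own z axis and vertical above 0.8 rad).
It fails at once if the candle, horse, vase or cup is dropped (faster than 0.7 m/s, a fall of some 25 mm, while not held) ((linear speed of candle above 0.7 m/s and contact force between candle and the fingers below 0.05 N) or (linear speed of horse above 0.7 m/s and contact force between horse and the fingers below 0.05 N) or (linear speed of vase above 0.7 m/s and contact force between vase and the fingers below 0.05 N) or (linear speed of cup above 0.7 m/s and contact force between cup and the fingers below 0.05 N)).
It also fails if it takes over 136 s, if anything falls off the work surface, if the arm or the gripper's body presses on something with over 40 N, if the wrist force passes 120 N, or if a joint passes its speed limit or range.

## Working session

There is one attempt and no reset: what is moved stays moved. The work goes in short steps, Python scripts to look and compute and a tool call to move; the robot and the scene stay as the last step left them, time stands still between calls to the robot, and variables do not carry over. Pictures are saved under pics/ and viewed, about 12 in all and at most 16, crops included, and the job is handed in when it is done.

Besides the shell and the picture viewer there is one more tool, called after "Emit:" by a JSON object that holds its "fn" and its "kwargs". jog_arm: Moves the arm, as the interface text tells. Shift numbers are shares of 20 cm and turn numbers shares of 180 degrees, none past 1 either way. Its arguments: {"type":"object","properties":{"plan":{"type":"array","items":{"type":"object","properties":{"x":{"type":"number","minimum":-1,"maximum":1},"y":{"type":"number","minimum":-1,"maximum":1},"z":{"type":"number","minimum":-1,"maximum":1},"wx":{"type":"number","minimum":-1,"maximum":1},"wy":{"type":"number","minimum":-1,"maximum":1},"wz":{"type":"number","minimum":-1,"maximum":1}}}},"hand":{"type":"number"},"grip_force":{"type":"number"}},"required":["plan"]}

```bash
mkdir -p pics; ls; python3 - <<'E'
from station import monitor, cams, bot, finder
import cv2,numpy as np
for c in ["scene","top"]:
    im=cams.read_camera(c); cv2.imwrite(f"pics/{c}0.png",im[:,:,::-1])
    k=cams.get_calibration(c); print(c,k)
    for n in ["candle","horse","vase","cup","bowl","round_plinth","square_plinth","oblong_plinth","doily"]:
        try: print(n,[(np.round(d["location"],1).tolist(),round(d["confidence"],2)) for d in finder.place_of(c,n)])
        except Exception as e: print(n,e)
o=monitor.get_obs(); print(o["t"],o["eef_pos"],o["tool_rot"],o["gripper_width"])
E
```

```text
pics
scene {'fx': 473.64088847439496, 'fy': 473.64088847439496, 'cx': 257.8649668141419, 'cy': 186.6344132226993, 'extrinsics': array([[-0.02987077,  0.99947859,  0.01225936,  0.05525414],
       [ 0.67509836,  0.02921791, -0.73714891, -0.28694121],
       [-0.73712274, -0.01374293, -0.67561912,  1.73069873],
       [ 0.        ,  0.        ,  0.        ,  1.        ]])}
candle [([267.4, 196.2], 0.77)]
horse [([339.5, 235.7], 0.59)]
vase [([208.2, 228.8], 0.68)]
cup [([170.6, 185.2], 0.88)]
bowl [([126.7, 190.7], 0.97), ([156.4, 157.0], 0.96), ([169.7, 188.8], 0.66)]
round_plinth [([209.4, 232.6], 0.76)]
square_plinth [([341.9, 237.3], 0.78)]
oblong_plinth [([269.8, 198.3], 0.82), ([302.9, 167.7], 0.6), ([207.0, 155.7], 0.56), ([340.6, 234.1], 0.41)]
doily [([380.1, 189.8], 0.92)]
top {'fx': 382.51348911384315, 'fy': 382.51348911384315, 'cx': 258.96862752914274, 'cy': 192.49975108290883, 'extrinsics': array([[ 0.04200106, -0.99911423, -0.00258359, -0.05832034],
       [-0.97557416, -0.04045315, -0.21591342,  0.46946431],
       [ 0.21561765,  0.01158908, -0.97640909,  0.83239145],
       [ 0.        ,  0.        ,  0.        ,  1.        ]])}
candle [([246.5, 181.9], 0.89)]
horse [([173.0, 133.9], 0.97), ([246.3, 180.0], 0.25)]
vase [([314.4, 141.3], 0.59)]
cup [([361.7, 209.0], 0.64)]
bowl [([362.6, 206.0], 0.96), ([397.3, 278.6], 0.91), ([418.9, 208.5], 0.72), ([316.8, 146.1], 0.67)]
round_plinth [([315.6, 144.6], 0.83)]
square_plinth [([175.3, 137.1], 0.6)]
oblong_plinth [([202.3, 253.2], 0.93), ([244.6, 188.7], 0.85), ([328.7, 282.2], 0.72)]
doily [([111.5, 208.9], 0.83)]
1.0 [0.2300329  0.63460986 0.19601551] [-1.46598667e-05  1.73022657e-01  9.84917844e-01  1.87360349e-05] 1.0015848392418114
```

```bash
cat > h.py <<'E'
from station import monitor, cams, bot, finder
import cv2,numpy as np
from scipy.spatial.transform import Rotation as R
def onplane(c,uv,z):
    k=cams.get_calibration(c);T=np.array(k["extrinsics"])
    r=np.array([(uv[0]-k["cx"])/k["fx"],(uv[1]-k["cy"])/k["fy"],1.])
    d=T[:3,:3].T@r; o=-T[:3,:3].T@T[:3,3]
    return o+d*(z-o[2])/d[2]
def proj(c,p):
    k=cams.get_calibration(c);T=np.array(k["extrinsics"]);q=T[:3,:3]@p+T[:3,3]
    return np.array([k["fx"]*q[0]/q[2]+k["cx"],k["fy"]*q[1]/q[2]+k["cy"]])
E
python3 - <<'E'
from h import *
pts={"scene":dict(candle=(267.4,196.2,.018),horse=(339.5,235.7,.018),vase=(208.2,228.8,.018),cup=(170.6,185.2,.02),bowl=(169.7,188.8,0),bowlL=(126.7,190.7,0),b3=(156.4,157,0),round=(209.4,232.6,0),square=(341.9,237.3,0),obl=(269.8,198.3,0),o2=(302.9,167.7,0),o3=(207,155.7,0),doily=(380.1,189.8,0)),
"top":dict(candle=(246.5,181.9,.018),horse=(173,133.9,.018),vase=(314.4,141.3,.018),cup=(361.7,209,.02),bowl=(362.6,206,0),b3=(397.3,278.6,0),bowlL=(418.9,208.5,0),round=(315.6,144.6,0),square=(175.3,137.1,0),obl=(244.6,188.7,0),doily=(111.5,208.9,0),o2=(202.3,253.2,0),o3=(328.7,282.2,0))}
for c in pts:
    for n,(u,v,z) in pts[c].items(): print(c,n,onplane(c,(u,v),z).round(3)[:2])
a=cv2.imread("pics/scene0.png");b=cv2.imread("pics/top0.png")
m=np.vstack([cv2.resize(a[110:290,80:430],(800,411))]);cv2.imwrite("pics/s0c.png",m)
cv2.imwrite("pics/t0c.png",cv2.resize(b[80:320,60:470],(800,468)))
E
```

```text
scene candle [ 0.486 -0.014]
scene horse [0.629 0.179]
scene vase [ 0.619 -0.17 ]
scene cup [ 0.454 -0.298]
scene bowl [ 0.448 -0.304]
scene bowlL [ 0.461 -0.428]
scene b3 [ 0.301 -0.371]
scene round [ 0.616 -0.168]
scene square [0.618 0.189]
scene obl [ 0.476 -0.006]
scene o2 [0.333 0.096]
scene o3 [ 0.287 -0.21 ]
scene doily [0.425 0.322]
top candle [ 0.504 -0.007]
top horse [0.619 0.181]
top vase [ 0.614 -0.17 ]
top cup [ 0.448 -0.283]
top bowl [ 0.46  -0.291]
top b3 [ 0.291 -0.369]
top bowlL [ 0.459 -0.427]
top round [ 0.612 -0.175]
top square [0.617 0.179]
top obl [ 0.491 -0.002]
top doily [0.427 0.318]
top o2 [0.33 0.09]
top o3 [ 0.276 -0.209]
```

View pics/t0c.png

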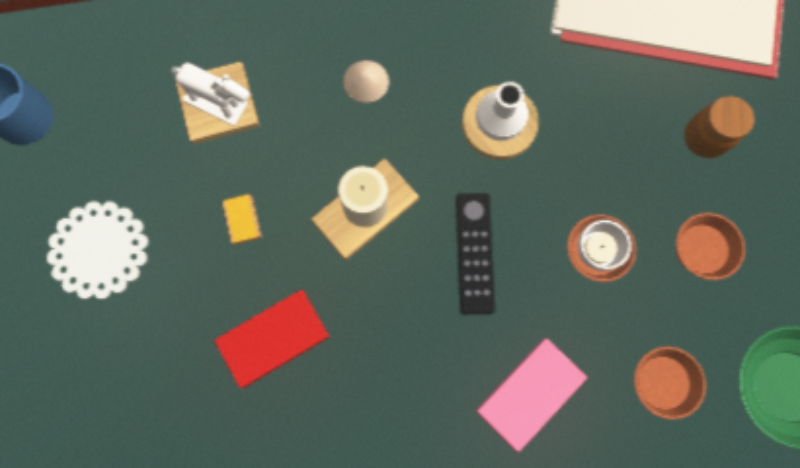

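View pics/s0c.png

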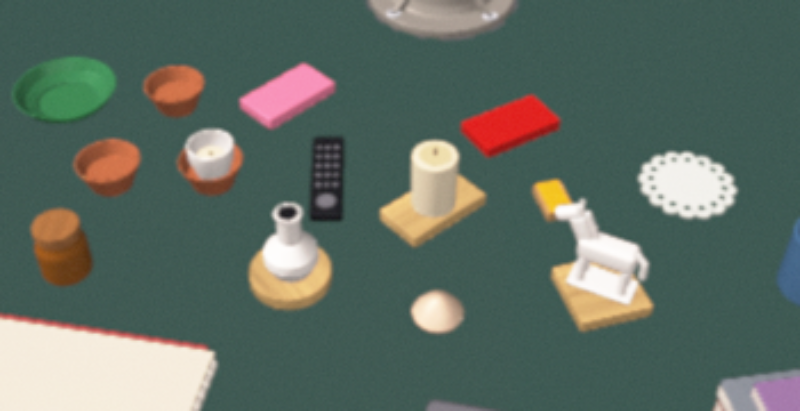

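The top crop, with full-frame pixels in brackets, shows the candle on the oblong plinth (246,182), the horse on the square one (173,134), the vase on the round one (315,142) and the empty doily (111,209). There are three terracotta bowls:
- (362,206), y≈-0.29, with the cup in it
- (419,208), y≈-0.43
- (397,279), y≈-0.37

The one at (362,206) is farthest to the robot's left and holds the cup, so it is the one meant. The wooden oblong at (245,189) is the real plinth; the red and pink ones are decoys.

I'll refine the poses by fitting silhouettes in both views.

```bash
cat > fit.py <<'E'
from h import *
from scipy.optimize import minimize
S=4
def ring(d,z,n=40):
    a=np.linspace(0,2*np.pi,n,endpoint=False);return np.c_[d/2*np.cos(a),d/2*np.sin(a),0*a+z]
def box(x0,x1,y0,y1,z0,z1): return np.array([[x,y,z] for x in(x0,x1) for y in(y0,y1) for z in(z0,z1)],float)
def rev(prof): return [np.r_[ring(a[1],a[0]),ring(b[1],b[0])] for a,b in zip(prof,prof[1:])]
M=dict(round_plinth=rev([(0,.096),(.018,.096)]),square_plinth=[box(-.044,.044,-.044,.044,0,.018)],
 oblong_plinth=[box(-.06,.06,-.033,.033,0,.018)],doily=rev([(0,.118),(.004,.118)]),
 candle=rev([(0,.056),(.08,.056)]),vase=rev([(0,.048),(.018,.064),(.032,.064),(.05,.027),(.08,.027),(.09,.032)]),
 cup=rev([(.02,.058),(.045,.058)]),bowl=rev([(0,.052),(.04,.082)]),
 horse=[box(-.038,.038,-.018,.018,0,.006),box(-.034,.034,-.014,.014,.04,.07),np.r_[box(.02,.034,-.008,.008,.06,.07),box(.03,.05,-.008,.008,.10,.112)],np.r_[box(.035,.066,-.008,.008,.09,.11)]]+[box(sx*.026-.005,sx*.026+.005,sy*.009-.005,sy*.009+.005,0,.05) for sx in(-1,1) for sy in(-1,1)])
def masks(im):
    h=cv2.cvtColor(im,cv2.COLOR_BGR2HSV).astype(int);H,s,v=h[...,0],h[...,1],h[...,2]
    bg=(H>60)&(H<95)&(s>60)&(v<130)
    wood=(H>10)&(H<24)&(s>75)&(v>120); terra=(H<12)&(s>100)&(v>70)
    white=(s<70)&(v>95)
    ivory=(H>12)&(H<40)&(s<95)&(v>80)|white
    return dict(bg=bg,wood=wood,terra=terra,white=white,ivory=ivory)
COL=dict(round_plinth="wood",square_plinth="wood",oblong_plinth="wood",doily="white",candle="ivory",vase="white",cup="white",bowl="terra",horse="white")
def fit(name,ims,p0,z0,yaw=None):
    data=[]
    for c,im in ims.items():
        mk=masks(im);k=proj(c,np.array([p0[0],p0[1],z0]));w=46
        u0,v0=max(int(k[0])-w,0),max(int(k[1])-w,0);sl=np.s_[v0:v0+2*w,u0:u0+2*w]
        tgt=mk[COL[name]][sl]
        neg=(mk["bg"]|((mk["wood"]|mk["terra"]) if COL[name] in("white","ivory") else mk["bg"]))[sl]&~tgt
        if name=="cup": neg=neg
        n=(2*w);lab,ids,st,cen=cv2.connectedComponentsWithStats(tgt.astype(np.uint8))
        data.append((c,u0,v0,tgt,neg))
    def cost(p,full=False):
        t=0
        th=p[2]/10 if len(p)>2 else 0
        r=R.from_euler("z",th).as_matrix()
        for c,u0,v0,tgt,neg in data:
            h,w=tgt.shape;img=np.zeros((h*S,w*S),np.uint8)
            for part in M[name]:
                P=part@r.T+[p[0],p[1],z0]
                q=np.array([proj_(c,x) for x in P]) if 0 else projn(c,P)
                q=(q-[u0,v0]+.5)*S
                cv2.fillConvexPoly(img,cv2.convexHull((q*16).astype(np.int32)),255,shift=4)
            a=cv2.resize(img,(w,h),interpolation=cv2.INTER_AREA)/255.
            near=cv2.dilate((a>0).astype(np.uint8),np.ones((9,9)))>0
            t+=((1-a)*(tgt&near)).sum()+ (a*neg).sum()
        return t
    best=None
    for y in ([None] if yaw is None else yaw):
        x0=list(p0)+([y*10] if y is not None else [])
        s=np.array([x0]+[np.array(x0)+d for d in np.diag([.01,.01,3][:len(x0)])])
        o=minimize(cost,x0,method="Nelder-Mead",options=dict(initial_simplex=s,xatol=1e-4,fatol=.05,maxiter=200))
        if best is None or o.fun<best.fun: best=o
    x=best.x.copy()
    if len(x)>2:x[2]/=10
    return x.round(4),round(best.fun,1)
CAL={c:cams.get_calibration(c) for c in("scene","top")}
def projn(c,P):
    k=CAL[c];T=np.array(k["extrinsics"]);q=P@T[:3,:3].T+T[:3,3]
    return np.c_[k["fx"]*q[:,0]/q[:,2]+k["cx"],k["fy"]*q[:,1]/q[:,2]+k["cy"]]
E
cat > run0.py <<'E'
from fit import *
a={c:cv2.imread(f"pics/{c}0.png") for c in("top","scene")}
T=dict(round_plinth=(.614,-.172,0,None),square_plinth=(.617,.182,0,[.1,.5,-.3]),oblong_plinth=(.487,-.003,0,[-.6,.6,1.2,-1.2]),doily=(.426,.32,0,None),candle=(.495,-.01,.018,None),vase=(.616,-.17,.018,None),cup=(.453,-.288,.02,None),bowl=(.455,-.295,0,None),horse=(.622,.18,.018,[-2,-1.2,-2.7]))
for n,(x,y,z,yw) in T.items():
    print(n,*[fit(n,d,(x,y),z,yw) for d in (a,{"top":a["top"]},{"scene":a["scene"]})])
E
python3 run0.py
```

```text
round_plinth (array([ 0.615 , -0.1748]), np.float64(10.6)) (array([ 0.6156, -0.1742]), np.float64(2.3)) (array([ 0.6131, -0.1757]), np.float64(3.2))
square_plinth (array([0.6255, 0.1887, 0.3295]), np.float64(12.2)) (array([0.6276, 0.1898, 0.3249]), np.float64(4.1)) (array([0.6248, 0.188 , 0.3333]), np.float64(3.4))
oblong_plinth (array([ 0.4934, -0.0086, -0.8335]), np.float64(12.8)) (array([ 0.4939, -0.0078, -0.8208]), np.float64(3.3)) (array([ 0.492 , -0.0086, -0.8451]), np.float64(2.9))
doily (array([0.4292, 0.3269]), np.float64(752.8)) (array([0.4299, 0.3278]), np.float64(558.4)) (array([0.432 , 0.3218]), np.float64(186.1))
candle (array([ 0.4958, -0.0082]), np.float64(332.8)) (array([ 0.4979, -0.0072]), np.float64(203.7)) (array([ 0.4907, -0.011 ]), np.float64(68.5))
vase (array([ 0.611 , -0.1725]), np.float64(251.5)) (array([ 0.6122, -0.1714]), np.float64(159.2)) (array([ 0.6082, -0.1742]), np.float64(63.5))
cup (array([ 0.4521, -0.2925]), np.float64(136.8)) (array([ 0.4524, -0.2924]), np.float64(53.4)) (array([ 0.4455, -0.2939]), np.float64(69.4))
bowl (array([ 0.4508, -0.2926]), np.float64(4.8)) (array([ 0.451 , -0.2922]), np.float64(1.9)) (array([ 0.4493, -0.2939]), np.float64(0.9))
horse (array([ 0.6236,  0.1893, -2.0613]), np.float64(554.5)) (array([ 0.6247,  0.1892, -2.079 ]), np.float64(337.3)) (array([ 0.6229,  0.1883, -1.9593]), np.float64(189.0))
```

```bash
sed -i 's/white=(s<70)&(v>95)/white=(s<60)\&(v>125)/' fit.py; sed -i 's/neg=(mk\["bg"\]|/neg=((mk["bg"]|/; s/else mk\["bg"\]))\[sl\]/else mk["bg"]))[sl])/' fit.py
python3 run0.py | tail -6; python3 - <<'E'
from fit import *
im={c:cv2.imread(f"pics/{c}0.png") for c in("top","scene")}
print(cv2.cvtColor(im["top"],cv2.COLOR_BGR2HSV)[209,60:175:6].tolist())
for c,(u,v) in dict(top=(111,209),scene=(380,190)).items():
    m=masks(im[c])["white"].astype(np.uint8);m2=np.zeros_like(m);m2[v-35:v+35,u-35:u+35]=m[v-35:v+35,u-35:u+35]
    p=cv2.findNonZero(m2)[:,0].astype(float)
    hu=cv2.convexHull(p.astype(np.float32))[:,0]
    w=np.array([onplane(c,q,.004)[:2] for q in hu]);print(c,cv2.minEnclosingCircle((w*1000).astype(np.float32)),len(p))
E
```

```text
doily (array([0.4308, 0.3216]), np.float64(255.3)) (array([0.4314, 0.3222]), np.float64(156.2)) (array([0.4296, 0.3215]), np.float64(98.3))
candle (array([ 0.4962, -0.0081]), np.float64(129.1)) (array([ 0.4976, -0.0076]), np.float64(40.5)) (array([ 0.4917, -0.0098]), np.float64(45.2))
vase (array([ 0.6126, -0.1728]), np.float64(82.6)) (array([ 0.6138, -0.1726]), np.float64(22.6)) (array([ 0.6084, -0.174 ]), np.float64(22.3))
cup (array([ 0.4519, -0.2923]), np.float64(70.5)) (array([ 0.452 , -0.2924]), np.float64(19.9)) (array([ 0.4466, -0.2935]), np.float64(40.7))
bowl (array([ 0.4508, -0.2926]), np.float64(4.8)) (array([ 0.451 , -0.2922]), np.float64(1.9)) (array([ 0.4493, -0.2939]), np.float64(0.9))
horse (array([ 0.6235,  0.1886, -2.0236]), np.float64(186.2)) (array([ 0.624 ,  0.1888, -2.0499]), np.float64(52.2)) (array([ 0.6236,  0.189 , -1.9509]), np.float64(120.1))
[[81, 74, 93], [82, 71, 94], [80, 68, 97], [80, 74, 96], [74, 29, 134], [43, 17, 206], [30, 8, 241], [30, 8, 241], [30, 7, 242], [26, 8, 241], [27, 9, 242], [23, 10, 241], [30, 9, 236], [79, 63, 97], [80, 59, 95], [78, 58, 96], [77, 60, 97], [80, 64, 96], [75, 58, 97], [76, 56, 95]]
top ((430.4773254394531, 321.1672668457031), 63.96059799194336) 1965
scene ((473.91693115234375, 279.12274169921875), 125.74714660644531) 1158
```

Emit:
{"fn": "jog_arm", "kwargs": {"plan": [{"x": -0.811, "y": -0.77, "z": 0, "wz": -0.1107}, {"x": -0.811, "y": -0.77, "z": 0, "wz": -0.1107}, {"x": -0.811, "y": -0.77, "z": 0, "wz": -0.1107}, {"x": -0.811, "y": -0.77, "z": 0, "wz": -0.1107}, {"x": -0.811, "y": -0.77, "z": 0, "wz": -0.1107}, {"x": -0.811, "y": -0.77, "z": 0, "wz": -0.1107}, {"x": -0.811, "y": -0.77, "z": 0, "wz": -0.1107}, {"x": -0.811, "y": -0.77, "z": 0, "wz": -0.1107}, {"x": -0.811, "y": -0.77, "z": 0, "wz": -0.1107}, {"x": -0.811, "y": -0.77, "z": 0, "wz": -0.1107}], "hand": 1, "grip_force": 40}}

```text
invalid input at $.plan[0]: expected keys x, y, z, wx, wy, wz
```

Emit:
{"fn": "jog_arm", "kwargs": {"plan": [{"x": -0.811, "y": -0.77, "z": 0, "wx": 0, "wy": 0, "wz": -0.1107}, {"x": -0.811, "y": -0.77, "z": 0, "wx": 0, "wy": 0, "wz": -0.1107}, {"x": -0.811, "y": -0.77, "z": 0, "wx": 0, "wy": 0, "wz": -0.1107}, {"x": -0.811, "y": -0.77, "z": 0, "wx": 0, "wy": 0, "wz": -0.1107}, {"x": -0.811, "y": -0.77, "z": 0, "wx": 0, "wy": 0, "wz": -0.1107}, {"x": -0.811, "y": -0.77, "z": 0, "wx": 0, "wy": 0, "wz": -0.1107}, {"x": -0.811, "y": -0.77, "z": 0, "wx": 0, "wy": 0, "wz": -0.1107}, {"x": -0.811, "y": -0.77, "z": 0, "wx": 0, "wy": 0, "wz": -0.1107}, {"x": -0.811, "y": -0.77, "z": 0, "wx": 0, "wy": 0, "wz": -0.1107}, {"x": -0.811, "y": -0.77, "z": 0, "wx": 0, "wy": 0, "wz": -0.1107}], "hand": 1, "grip_force": 40}}

```text
t: 1.83
eef_pos: [0.329, 0.4362, 0.1961]
tool_rot: [-0.0, -0.001, 1.0, 0.0]
contact_force: [0.4, 1.0, -0.2]
gripper_width: 1.0
```

Emit:
{"fn": "jog_arm", "kwargs": {"plan": [{"x": -0.83, "y": -1, "z": 0, "wx": 0, "wy": 0, "wz": 0}, {"x": -0.83, "y": -1, "z": 0, "wx": 0, "wy": 0, "wz": 0}, {"x": -0.83, "y": -1, "z": 0, "wx": 0, "wy": 0, "wz": 0}, {"x": -0.83, "y": -1, "z": 0, "wx": 0, "wy": 0, "wz": 0}, {"x": -0.83, "y": -1, "z": 0, "wx": 0, "wy": 0, "wz": 0}, {"x": -0.83, "y": -1, "z": 0, "wx": 0, "wy": 0, "wz": 0}, {"x": -0.83, "y": -1, "z": 0, "wx": 0, "wy": 0, "wz": 0}, {"x": -0.83, "y": -1, "z": 0, "wx": 0, "wy": 0, "wz": 0}]}}

```text
t: 2.5
eef_pos: [0.4976, 0.2343, 0.1957]
tool_rot: [0.0, 0.001, 1.0, -0.0]
contact_force: [-0.2, 0.7, -0.8]
gripper_width: 0.997
```

Emit:
{"fn": "jog_arm", "kwargs": {"plan": [{"x": 0, "y": -1, "z": 0, "wx": 0, "wy": 0, "wz": 0}, {"x": 0, "y": -1, "z": 0, "wx": 0, "wy": 0, "wz": 0}, {"x": 0, "y": -1, "z": 0, "wx": 0, "wy": 0, "wz": 0}, {"x": 0, "y": -1, "z": 0, "wx": 0, "wy": 0, "wz": 0}, {"x": 0, "y": -1, "z": 0, "wx": 0, "wy": 0, "wz": 0}, {"x": 0, "y": -1, "z": 0, "wx": 0, "wy": 0, "wz": 0}, {"x": 0, "y": -1, "z": 0, "wx": 0, "wy": 0, "wz": 0}]}}

```text
t: 3.08
eef_pos: [0.4972, 0.0344, 0.1958]
tool_rot: [0.0, 0.002, 1.0, -0.0]
contact_force: [-0.3, 0.6, -0.3]
gripper_width: 1.003
```

Emit:
{"fn": "jog_arm", "kwargs": {"plan": [{"x": 0.009, "y": -0.215, "z": 0, "wx": 0, "wy": 0, "wz": 0}, {"x": 0.009, "y": -0.215, "z": 0.1, "wx": 0, "wy": 0, "wz": 0}, {"x": 0.009, "y": -0.215, "z": 0.2, "wx": 0, "wy": 0, "wz": 0}, {"x": 0.009, "y": -0.215, "z": 0.3, "wx": 0, "wy": 0, "wz": 0}, {"x": 0.009, "y": -0.215, "z": 0.4, "wx": 0, "wy": 0, "wz": 0}, {"x": 0.009, "y": -0.215, "z": 0.5, "wx": 0, "wy": 0, "wz": 0}, {"x": 0.009, "y": -0.215, "z": 0.6, "wx": 0, "wy": 0, "wz": 0}, {"x": 0.009, "y": -0.215, "z": 0.7, "wx": 0, "wy": 0, "wz": 0}, {"x": 0.009, "y": -0.215, "z": 0.755, "wx": 0, "wy": 0, "wz": 0}, {"x": 0.009, "y": -0.215, "z": 0.755, "wx": 0, "wy": 0, "wz": 0}, {"x": 0.009, "y": -0.215, "z": 0.755, "wx": 0, "wy": 0, "wz": 0}]}}

```text
t: 4.0
eef_pos: [0.4954, -0.007, 0.0446]
tool_rot: [-0.0, 0.001, 1.0, 0.0]
contact_force: [-0.3, -0.2, 0.1]
gripper_width: 1.001
```

Emit:
{"fn": "jog_arm", "kwargs": {"plan": [{"x": 0, "y": 0, "z": 0, "wx": 0, "wy": 0, "wz": 0}, {"x": 0, "y": 0, "z": 0, "wx": 0, "wy": 0, "wz": 0}, {"x": 0, "y": 0, "z": 0, "wx": 0, "wy": 0, "wz": 0}, {"x": 0, "y": 0, "z": 0, "wx": 0, "wy": 0, "wz": 0}, {"x": 0, "y": 0, "z": 0, "wx": 0, "wy": 0, "wz": 0}, {"x": 0, "y": 0, "z": 0, "wx": 0, "wy": 0, "wz": 0}, {"x": 0, "y": 0, "z": 0, "wx": 0, "wy": 0, "wz": 0}, {"x": 0, "y": 0, "z": 0, "wx": 0, "wy": 0, "wz": 0}, {"x": 0, "y": 0, "z": 0, "wx": 0, "wy": 0, "wz": 0}, {"x": 0, "y": 0, "z": 0, "wx": 0, "wy": 0, "wz": 0}], "hand": -1, "grip_force": 40}}

```text
t: 4.83
eef_pos: [0.4966, -0.0066, 0.046]
tool_rot: [0.001, 0.001, 1.0, 0.001]
contact_force: [-0.4, 0.0, 5.1]
gripper_width: 0.636
```

Emit:
{"fn": "jog_arm", "kwargs": {"plan": [{"x": 0, "y": 0, "z": -0.03, "wx": 0, "wy": 0, "wz": 0}, {"x": 0, "y": 0, "z": -0.1, "wx": 0, "wy": 0, "wz": 0}, {"x": 0, "y": 0, "z": -0.2, "wx": 0, "wy": 0, "wz": 0}, {"x": 0, "y": 0, "z": -0.3, "wx": 0, "wy": 0, "wz": 0}, {"x": 0, "y": 0.08, "z": -0.4, "wx": 0, "wy": 0, "wz": 0}, {"x": 0, "y": 0.2, "z": -0.45, "wx": 0, "wy": 0, "wz": 0}, {"x": 0, "y": 0.35, "z": -0.45, "wx": 0, "wy": 0, "wz": 0}, {"x": 0.1, "y": 0.5, "z": -0.45, "wx": 0, "wy": 0, "wz": 0}, {"x": 0.15, "y": 0.65, "z": -0.45, "wx": 0, "wy": 0, "wz": 0}, {"x": 0.2, "y": 0.8, "z": -0.45, "wx": 0, "wy": 0, "wz": 0}, {"x": 0.25, "y": 0.9, "z": -0.45, "wx": 0, "wy": 0, "wz": 0}, {"x": 0.25, "y": 1, "z": -0.45, "wx": 0, "wy": 0, "wz": 0}]}}

```text
t: 5.83
eef_pos: [0.4442, 0.1948, 0.1366]
tool_rot: [0.0, -0.0, 1.0, 0.001]
contact_force: [-0.2, -1.2, -1.0]
gripper_width: 0.636
```

Emit:
{"fn": "jog_arm", "kwargs": {"plan": [{"x": 0.03, "y": 0.15, "z": 0, "wx": 0, "wy": 0, "wz": 0}, {"x": 0.069, "y": 0.3, "z": 0, "wx": 0, "wy": 0, "wz": 0}, {"x": 0.069, "y": 0.45, "z": 0, "wx": 0, "wy": 0, "wz": 0}, {"x": 0.069, "y": 0.58, "z": 0.1, "wx": 0, "wy": 0, "wz": 0}, {"x": 0.069, "y": 0.633, "z": 0.2, "wx": 0, "wy": 0, "wz": 0}, {"x": 0.069, "y": 0.633, "z": 0.3, "wx": 0, "wy": 0, "wz": 0}, {"x": 0.069, "y": 0.633, "z": 0.4, "wx": 0, "wy": 0, "wz": 0}, {"x": 0.069, "y": 0.633, "z": 0.45, "wx": 0, "wy": 0, "wz": 0}, {"x": 0.069, "y": 0.633, "z": 0.48, "wx": 0, "wy": 0, "wz": 0}, {"x": 0.069, "y": 0.633, "z": 0.5, "wx": 0, "wy": 0, "wz": 0}, {"x": 0.069, "y": 0.633, "z": 0.512, "wx": 0, "wy": 0, "wz": 0}, {"x": 0.069, "y": 0.633, "z": 0.524, "wx": 0, "wy": 0, "wz": 0}]}}

```text
t: 6.83
eef_pos: [0.4312, 0.3218, 0.0327]
tool_rot: [0.001, -0.0, 1.0, 0.001]
contact_force: [-0.4, 0.0, -2.2]
gripper_width: 0.639
```

Emit:
{"fn": "jog_arm", "kwargs": {"plan": [{"x": 0, "y": 0, "z": 0.005, "wx": 0, "wy": 0, "wz": 0}, {"x": 0, "y": 0, "z": 0.005, "wx": 0, "wy": 0, "wz": 0}, {"x": 0, "y": 0, "z": 0.005, "wx": 0, "wy": 0, "wz": 0}]}}

```text
t: 7.08
eef_pos: [0.4315, 0.322, 0.0322]
tool_rot: [0.001, -0.0, 1.0, 0.002]
contact_force: [0.3, 0.9, -1.7]
gripper_width: 0.639
```

Emit:
{"fn": "jog_arm", "kwargs": {"plan": [{"x": 0, "y": 0, "z": 0, "wx": 0, "wy": 0, "wz": 0}, {"x": 0, "y": 0, "z": 0, "wx": 0, "wy": 0, "wz": 0}, {"x": 0, "y": 0, "z": 0, "wx": 0, "wy": 0, "wz": 0}, {"x": 0, "y": 0, "z": 0, "wx": 0, "wy": 0, "wz": 0}, {"x": 0, "y": 0, "z": 0, "wx": 0, "wy": 0, "wz": 0}, {"x": 0, "y": 0, "z": 0, "wx": 0, "wy": 0, "wz": 0}, {"x": 0, "y": 0, "z": 0, "wx": 0, "wy": 0, "wz": 0}, {"x": 0, "y": 0, "z": 0, "wx": 0, "wy": 0, "wz": 0}], "hand": 1}}

```text
t: 7.75
eef_pos: [0.4315, 0.322, 0.0322]
tool_rot: [0.001, -0.0, 1.0, 0.002]
contact_force: [0.5, 0.2, 0.4]
gripper_width: 0.996
```

Emit:
{"fn": "jog_arm", "kwargs": {"plan": [{"x": 0, "y": 0, "z": -0.1, "wx": 0, "wy": 0, "wz": 0}, {"x": 0, "y": 0, "z": -0.2, "wx": 0, "wy": 0, "wz": 0}, {"x": 0, "y": 0, "z": -0.35, "wx": 0, "wy": 0, "wz": 0}, {"x": 0, "y": 0, "z": -0.5, "wx": 0, "wy": 0, "wz": 0}, {"x": 0, "y": 0, "z": -0.7, "wx": 0, "wy": 0, "wz": 0}, {"x": 0, "y": 0, "z": -0.9, "wx": 0, "wy": 0, "wz": 0}, {"x": 0, "y": 0, "z": -0.9, "wx": 0, "wy": 0, "wz": 0}, {"x": 0, "y": 0, "z": -0.9, "wx": 0, "wy": 0, "wz": 0}]}}

```text
t: 8.42
eef_pos: [0.4324, 0.3226, 0.2149]
tool_rot: [0.003, 0.0, 1.0, 0.004]
contact_force: [0.1, -0.3, -1.1]
gripper_width: 1.001
```

Emit:
{"fn": "jog_arm", "kwargs": {"plan": [{"x": -0.955, "y": -0.67, "z": 0, "wx": 0.0025, "wy": 0.002, "wz": -0.1}, {"x": -0.955, "y": -0.67, "z": 0, "wx": 0.0025, "wy": 0.002, "wz": -0.2}, {"x": -0.955, "y": -0.67, "z": 0, "wx": 0.0025, "wy": 0.002, "wz": -0.3}, {"x": -0.955, "y": -0.67, "z": 0, "wx": 0.0025, "wy": 0.002, "wz": -0.354}, {"x": -0.955, "y": -0.67, "z": 0, "wx": 0.0025, "wy": 0.002, "wz": -0.354}, {"x": -0.955, "y": -0.67, "z": 0, "wx": 0.0025, "wy": 0.002, "wz": -0.354}, {"x": -0.955, "y": -0.67, "z": 0, "wx": 0.0025, "wy": 0.002, "wz": -0.354}, {"x": -0.955, "y": -0.67, "z": 0, "wx": 0.0025, "wy": 0.002, "wz": -0.354}, {"x": -0.955, "y": -0.67, "z": 0, "wx": 0.0025, "wy": 0.002, "wz": -0.354}, {"x": -0.955, "y": -0.67, "z": 0, "wx": 0.0025, "wy": 0.002, "wz": -0.354}, {"x": -0.955, "y": -0.67, "z": 0, "wx": 0.0025, "wy": 0.002, "wz": -0.354}, {"x": -0.955, "y": -0.67, "z": 0, "wx": 0.0025, "wy": 0.002, "wz": -0.354}]}}

```text
t: 9.42
eef_pos: [0.6228, 0.1885, 0.2142]
tool_rot: [0.001, -0.526, 0.85, -0.002]
contact_force: [0.5, 0.0, 0.1]
gripper_width: 1.002
```

```bash
cat >> h.py <<'E'
def fish(P):
    k=cams.get_calibration("wrist");T=np.array(k["extrinsics"]);q=np.atleast_2d(P)@T[:3,:3].T+T[:3,3]
    rho=np.hypot(q[:,0],q[:,1]);th=np.arctan2(rho,q[:,2]);s=th/np.maximum(rho,1e-9)
    return np.c_[k["fx"]*q[:,0]*s+k["cx"],k["fy"]*q[:,1]*s+k["cy"]]
def go(target,yaw_y):
    """fractions to put TCP at target with tool y at world angle yaw_y (deg), tool straight down"""
    o=monitor.get_obs();w,x,y,z=o["tool_rot"];r=R.from_quat([x,y,z,w])
    a=np.radians(yaw_y);ty=np.array([np.cos(a),np.sin(a),0]);tz=np.array([0,0,-1.]);D=R.from_matrix(np.c_[np.cross(ty,tz),ty,tz])
    s=r.inv().apply(np.array(target)-o["eef_pos"])/.2;v=(r.inv()*D).as_rotvec()/np.pi
    print("t",round(o["t"],2),"pos",np.round(o["eef_pos"],4),"shift",s.round(3),"turn",v.round(4),"q",np.round(o["q"],2),"w",round(o["gripper_width"],3))
E
python3 - <<'E'
from h import *
im=cams.read_camera("wrist")[:,:,::-1].copy()
go([.6237,.1888,.06],153.7)
c=np.array([.6237,.1888]);d=np.array([np.cos(-2.03),np.sin(-2.03)]);n=np.array([-d[1],d[0]])
P=[np.r_[c+d*a+n*b,.024] for a,b in((-.038,-.018),(.038,-.018),(.038,.018),(-.038,.018))]
cv2.polylines(im,[fish(P).astype(np.int32)],True,(0,0,255))
P=[np.r_[c+d*a+n*b,.088] for a,b in((-.034,-.014),(.034,-.014),(.034,.014),(-.034,.014))]
cv2.polylines(im,[fish(P).astype(np.int32)],True,(255,0,0))
cv2.imwrite("pics/w1.png",im)
E
```

```text
t 9.47 pos [0.6229 0.1886 0.2145] shift [-0.003  0.001  0.773] turn [-0.0017 -0.0001 -0.0007] q [-0.41  0.42  0.02  1.6  -0.01  1.12  2.29] w 0.998
```

View pics/w1.png

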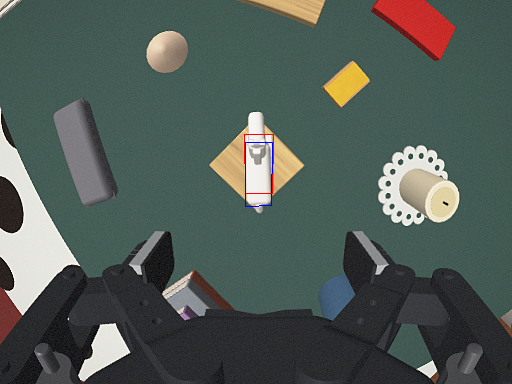

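The wrist view fits: the red and blue model outlines lie on the horse's slab and body (258,168), and the candle stands upright on the doily (413,187). Next I grip the horse.

Emit:
{"fn": "jog_arm", "kwargs": {"plan": [{"x": -0.003, "y": 0.001, "z": 0.15, "wx": -0.0017, "wy": 0, "wz": 0}, {"x": -0.003, "y": 0.001, "z": 0.3, "wx": -0.0017, "wy": 0, "wz": 0}, {"x": -0.003, "y": 0.001, "z": 0.4, "wx": -0.0017, "wy": 0, "wz": 0}, {"x": -0.003, "y": 0.001, "z": 0.5, "wx": -0.0017, "wy": 0, "wz": 0}, {"x": -0.003, "y": 0.001, "z": 0.6, "wx": -0.0017, "wy": 0, "wz": 0}, {"x": -0.003, "y": 0.001, "z": 0.68, "wx": -0.0017, "wy": 0, "wz": 0}, {"x": -0.003, "y": 0.001, "z": 0.73, "wx": -0.0017, "wy": 0, "wz": 0}, {"x": -0.003, "y": 0.001, "z": 0.767, "wx": -0.0017, "wy": 0, "wz": 0}, {"x": -0.003, "y": 0.001, "z": 0.767, "wx": -0.0017, "wy": 0, "wz": 0}, {"x": -0.003, "y": 0.001, "z": 0.767, "wx": -0.0017, "wy": 0, "wz": 0}]}}

```text
t: 10.3
eef_pos: [0.624, 0.1889, 0.0615]
tool_rot: [0.0, -0.527, 0.85, -0.0]
contact_force: [-0.5, 0.2, 0.8]
gripper_width: 1.0
```

Emit:
{"fn": "jog_arm", "kwargs": {"plan": [{"x": 0, "y": 0, "z": 0, "wx": 0, "wy": 0, "wz": 0}, {"x": 0, "y": 0, "z": 0, "wx": 0, "wy": 0, "wz": 0}, {"x": 0, "y": 0, "z": 0, "wx": 0, "wy": 0, "wz": 0}, {"x": 0, "y": 0, "z": 0, "wx": 0, "wy": 0, "wz": 0}, {"x": 0, "y": 0, "z": 0, "wx": 0, "wy": 0, "wz": 0}, {"x": 0, "y": 0, "z": 0, "wx": 0, "wy": 0, "wz": 0}, {"x": 0, "y": 0, "z": 0, "wx": 0, "wy": 0, "wz": 0}, {"x": 0, "y": 0, "z": 0, "wx": 0, "wy": 0, "wz": 0}, {"x": 0, "y": 0, "z": 0, "wx": 0, "wy": 0, "wz": 0}, {"x": 0, "y": 0, "z": 0, "wx": 0, "wy": 0, "wz": 0}, {"x": 0, "y": 0, "z": 0, "wx": 0, "wy": 0, "wz": 0}, {"x": 0, "y": 0, "z": 0, "wx": 0, "wy": 0, "wz": 0}], "hand": -1}}

```text
t: 11.3
eef_pos: [0.624, 0.189, 0.0614]
tool_rot: [0.0, -0.526, 0.85, -0.0]
contact_force: [0.4, 0.3, -0.8]
gripper_width: 0.001
```

```bash
python3 -c "
from h import *
go([.6237,.1888,.061],153.7)"
```

```text
t 11.3 pos [0.624  0.189  0.0614] shift [0.001 0.001 0.002] turn [-0.0001 -0.0001 -0.0009] q [-0.4   0.58  0.01  1.72 -0.01  0.84  2.3 ] w 0.001
```

```bash
python3 - <<'E'
from h import *
a=cams.read_camera("wrist")[:,:,::-1];b=cams.read_camera("scene")[:,:,::-1]
cv2.imwrite("pics/w2.png",np.hstack([cv2.resize(a[40:340,130:380],(400,480)),cv2.resize(b[150:290,280:420],(400,400))[:400].copy() if 0 else cv2.resize(b[150:290,290:406],(400,480))]))
E
```

```text
(no output)
```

View pics/w2.png

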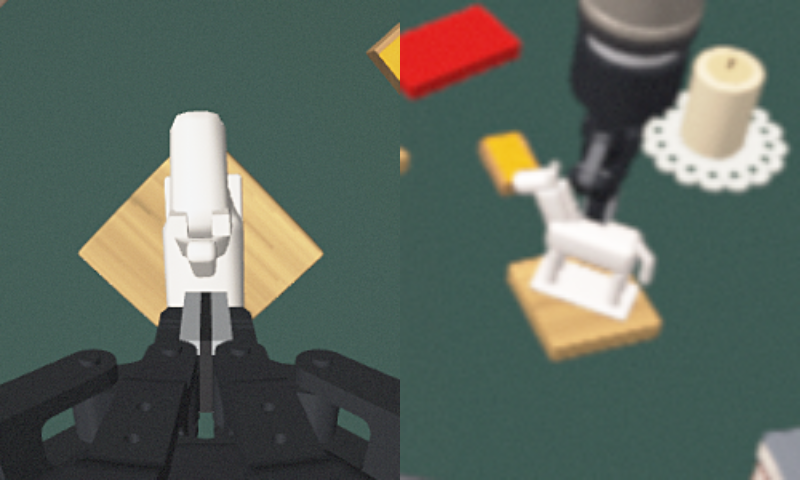

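```bash
python3 - <<'E'
from h import *
o=monitor.get_obs();p=o["eef_pos"]
d=np.array([np.cos(-2.03),np.sin(-2.03)]);c=np.array([.6237,.1888])
for n,P in dict(tcp=p,tcp_up=p+[0,0,.05],head=np.r_[c+d*.06,.12],tail=np.r_[c-d*.047,.08],slabhead=np.r_[c+d*.038,.024],bodytop=np.r_[c,.088]).items():
    w=fish(P)[0];s=proj("scene",P);t=proj("top",P)
    print(n,"wcrop",((w-[130,40])*1.6).round(),"scrop",((s-[290,150])*[400/116,480/140]).round(),"top",t.round())
for c_ in("scene","top","wrist"):
    T=np.array(cams.get_calibration(c_)["extrinsics"]);print(c_,(-T[:3,:3].T@T[:3,3]).round(3),T[2,:3].round(2))
b=cams.read_camera("top")[:,:,::-1];cv2.imwrite("pics/t2.png",cv2.resize(b[80:190,110:240],(650,550),interpolation=cv2.INTER_CUBIC))
E
```

```text
tcp wcrop [207. 283.] scrop [190. 251.] top [166. 125.]
tcp_up wcrop [207. 340.] scrop [200. 204.] top [161. 116.]
head wcrop [207. 136.] scrop [124. 168.] top [183. 127.]
tail wcrop [207. 407.] scrop [254. 256.] top [147. 113.]
slabhead wcrop [206. 174.] scrop [137. 266.] top [183. 138.]
bodytop wcrop [207. 308.] scrop [195. 226.] top [163. 121.]
scene [ 1.471 -0.023  0.957] [-0.74 -0.01 -0.68]
top [ 0.281 -0.049  0.914] [ 0.22  0.01 -0.98]
wrist [0.595 0.13  0.239] [ 0.11  0.23 -0.97]
```

View pics/t2.png

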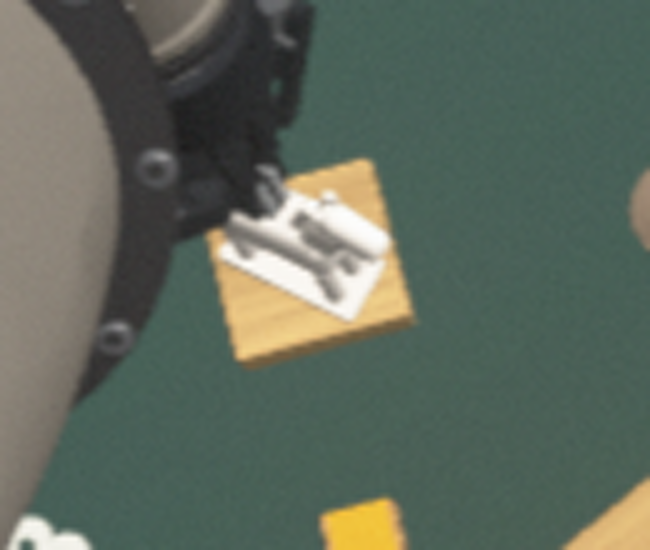

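The wrist and top views show the fingers shut (205,320 in the crop) with nothing between them. The horse is upright where it was. I'll open, rise a little and look again.

Emit:
{"fn": "jog_arm", "kwargs": {"plan": [{"x": 0, "y": 0, "z": 0, "wx": 0, "wy": 0, "wz": 0}, {"x": 0, "y": 0, "z": 0, "wx": 0, "wy": 0, "wz": 0}, {"x": 0, "y": 0, "z": 0, "wx": 0, "wy": 0, "wz": 0}, {"x": 0, "y": 0, "z": 0, "wx": 0, "wy": 0, "wz": 0}, {"x": 0, "y": 0, "z": 0, "wx": 0, "wy": 0, "wz": 0}, {"x": 0, "y": 0, "z": 0, "wx": 0, "wy": 0, "wz": 0}, {"x": 0, "y": 0, "z": 0, "wx": 0, "wy": 0, "wz": 0}, {"x": 0, "y": 0, "z": 0, "wx": 0, "wy": 0, "wz": 0}, {"x": 0, "y": 0, "z": 0, "wx": 0, "wy": 0, "wz": 0}, {"x": 0, "y": 0, "z": 0, "wx": 0, "wy": 0, "wz": 0}], "hand": 1}}

```text
t: 12.28
eef_pos: [0.624, 0.189, 0.0615]
tool_rot: [0.0, -0.527, 0.85, -0.0]
contact_force: [-0.5, 0.1, 0.5]
gripper_width: 0.995
```

```bash
python3 - <<'E'
from h import *
print(monitor.get_obs()["gripper_width"])
a=cams.read_camera("wrist")[:,:,::-1];b=cams.read_camera("top")[:,:,::-1];t0=cv2.imread("pics/top0.png")
f=lambda i:cv2.resize(i[90:170,130:220],(400,300),interpolation=cv2.INTER_CUBIC)
cv2.imwrite("pics/w3.png",np.hstack([cv2.resize(a[60:384,130:380],(400,600)),np.vstack([f(b),f(t0)])]))
E
```

```text
0.9946660812469137
```

View pics/w3.png

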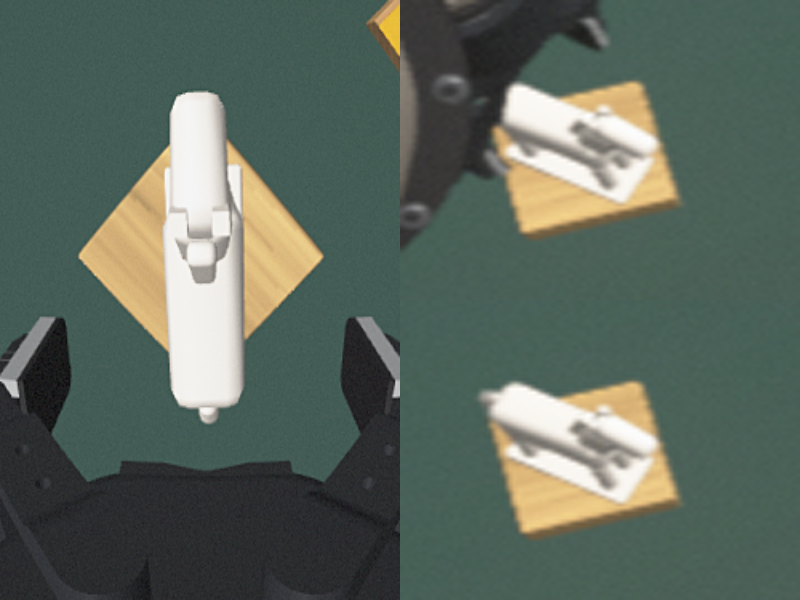

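```bash
python3 - <<'E'
from h import *
print("off",bot.grasp_offset)
o=monitor.get_obs();p=o["eef_pos"];w,x,y,z=o["tool_rot"];r=R.from_quat([x,y,z,w])
for dz in(0,-.013,-.03,-.045):
  for dx in(0,-.011,.011):
    print(dz,dx,[((fish(p+r.apply([dx,s*.0425,dz]))[0]-[130,60])*[1.6,600/324]).round().tolist() for s in(-1,1)])
c=np.array([.6237,.1888]);d=np.array([np.cos(-2.03),np.sin(-2.03)]);n=np.array([-d[1],d[0]])
for z in(.07,.088,.1):print("body",z,[((fish(np.r_[c-d*.034+n*b,z])[0]-[130,60])*[1.6,600/324]).round().tolist() for b in(-.014,.014)])
E
```

```text
off 0.0187
0 0 [[101.0, 289.0], [312.0, 289.0]]
0 -0.011 [[103.0, 318.0], [310.0, 318.0]]
0 0.011 [[99.0, 259.0], [313.0, 259.0]]
-0.013 0 [[94.0, 303.0], [319.0, 303.0]]
-0.013 -0.011 [[97.0, 333.0], [316.0, 333.0]]
-0.013 0.011 [[92.0, 271.0], [321.0, 271.0]]
-0.03 0 [[84.0, 324.0], [329.0, 323.0]]
-0.03 -0.011 [[87.0, 356.0], [326.0, 356.0]]
-0.03 0.011 [[81.0, 289.0], [332.0, 289.0]]
-0.045 0 [[73.0, 345.0], [341.0, 345.0]]
-0.045 -0.011 [[76.0, 380.0], [337.0, 380.0]]
-0.045 0.011 [[69.0, 308.0], [344.0, 308.0]]
body 0.07 [[241.0, 387.0], [173.0, 388.0]]
body 0.088 [[245.0, 415.0], [170.0, 415.0]]
body 0.1 [[247.0, 436.0], [168.0, 436.0]]
```

Matching the finger pixels to the calibration puts the real fingertips about 34 mm behind the reported TCP (13 mm more when open), so the fingers closed just above the horse's back. From here I take real tip z = reported z + 0.034. I'll go down in small steps and watch the force, because the head is under the gripper body.

Emit:
{"fn": "jog_arm", "kwargs": {"plan": [{"x": 0, "y": 0, "z": 0.015, "wx": 0, "wy": 0, "wz": 0}, {"x": 0, "y": 0, "z": 0.03, "wx": 0, "wy": 0, "wz": 0}, {"x": 0, "y": 0, "z": 0.03, "wx": 0, "wy": 0, "wz": 0}]}}

```text
t: 12.63
eef_pos: [0.6234, 0.1888, 0.0546]
tool_rot: [-0.001, -0.527, 0.85, -0.0]
contact_force: [0.1, -0.8, 0.2]
gripper_width: 0.997
```

Emit:
{"fn": "jog_arm", "kwargs": {"plan": [{"x": 0, "y": 0, "z": 0.01, "wx": 0, "wy": 0, "wz": 0}, {"x": 0, "y": 0, "z": 0.015, "wx": 0, "wy": 0, "wz": 0}, {"x": 0, "y": 0, "z": 0.015, "wx": 0, "wy": 0, "wz": 0}]}}

```text
t: 12.88
eef_pos: [0.6231, 0.1887, 0.0511]
tool_rot: [-0.001, -0.527, 0.85, -0.0]
contact_force: [-1.0, -1.2, 0.3]
gripper_width: 0.998
```

Emit:
{"fn": "jog_arm", "kwargs": {"plan": [{"x": 0, "y": 0, "z": 0.02, "wx": 0, "wy": 0, "wz": 0}, {"x": 0, "y": 0, "z": 0.04, "wx": 0, "wy": 0, "wz": 0}, {"x": 0, "y": 0, "z": 0.04, "wx": 0, "wy": 0, "wz": 0}]}}

```text
t: 13.13
eef_pos: [0.6224, 0.1885, 0.0421]
tool_rot: [-0.002, -0.527, 0.85, 0.0]
contact_force: [0.4, -0.7, -0.2]
gripper_width: 1.0
```

Emit:
{"fn": "jog_arm", "kwargs": {"plan": [{"x": 0, "y": 0, "z": 0.02, "wx": 0, "wy": 0, "wz": 0}, {"x": 0, "y": 0, "z": 0.04, "wx": 0, "wy": 0, "wz": 0}, {"x": 0, "y": 0, "z": 0.04, "wx": 0, "wy": 0, "wz": 0}]}}

```text
t: 13.38
eef_pos: [0.6216, 0.1882, 0.0329]
tool_rot: [-0.003, -0.527, 0.85, 0.0]
contact_force: [-0.1, 0.4, 0.4]
gripper_width: 0.998
```

Emit:
{"fn": "jog_arm", "kwargs": {"plan": [{"x": 0, "y": 0, "z": 0, "wx": 0, "wy": 0, "wz": 0}, {"x": 0, "y": 0, "z": 0, "wx": 0, "wy": 0, "wz": 0}, {"x": 0, "y": 0, "z": 0, "wx": 0, "wy": 0, "wz": 0}, {"x": 0, "y": 0, "z": 0, "wx": 0, "wy": 0, "wz": 0}, {"x": 0, "y": 0, "z": 0, "wx": 0, "wy": 0, "wz": 0}, {"x": 0, "y": 0, "z": 0, "wx": 0, "wy": 0, "wz": 0}, {"x": 0, "y": 0, "z": 0, "wx": 0, "wy": 0, "wz": 0}, {"x": 0, "y": 0, "z": 0, "wx": 0, "wy": 0, "wz": 0}, {"x": 0, "y": 0, "z": 0, "wx": 0, "wy": 0, "wz": 0}, {"x": 0, "y": 0, "z": 0, "wx": 0, "wy": 0, "wz": 0}, {"x": 0, "y": 0, "z": 0, "wx": 0, "wy": 0, "wz": 0}, {"x": 0, "y": 0, "z": 0, "wx": 0, "wy": 0, "wz": 0}], "hand": -1}}

```text
t: 14.38
eef_pos: [0.6221, 0.1881, 0.0333]
tool_rot: [-0.002, -0.527, 0.85, 0.0]
contact_force: [0.4, -0.6, 4.6]
gripper_width: 0.319
```

```bash
python3 -c "
from h import *
go([.493,-.0084,.16],42.3)"
```

```text
t 14.38 pos [0.6221 0.1881 0.0333] shift [ 1.17   0.142 -0.629] turn [-6.00e-04 -1.50e-03  6.18e-01] q [-0.4   0.62  0.01  1.74 -0.01  0.79  2.3 ] w 0.319
```

Emit:
{"fn": "jog_arm", "kwargs": {"plan": [{"x": 0, "y": 0, "z": -0.03, "wx": 0, "wy": 0, "wz": 0}, {"x": 0, "y": 0, "z": -0.1, "wx": 0, "wy": 0, "wz": 0}, {"x": 0, "y": 0, "z": -0.2, "wx": 0, "wy": 0, "wz": 0}, {"x": 0, "y": 0, "z": -0.3, "wx": 0, "wy": 0, "wz": 0}, {"x": 0, "y": 0, "z": -0.4, "wx": 0, "wy": 0, "wz": 0}, {"x": 0.05, "y": 0.01, "z": -0.5, "wx": 0, "wy": 0, "wz": 0}, {"x": 0.15, "y": 0.02, "z": -0.5, "wx": 0, "wy": 0, "wz": 0}, {"x": 0.28, "y": 0.03, "z": -0.5, "wx": 0, "wy": 0, "wz": 0}, {"x": 0.4, "y": 0.05, "z": -0.5, "wx": 0, "wy": 0, "wz": 0}, {"x": 0.5, "y": 0.06, "z": -0.5, "wx": 0, "wy": 0, "wz": 0}, {"x": 0.58, "y": 0.07, "z": -0.5, "wx": 0, "wy": 0, "wz": 0}, {"x": 0.58, "y": 0.07, "z": -0.5, "wx": 0, "wy": 0, "wz": 0}]}}

```text
t: 15.38
eef_pos: [0.5558, 0.0867, 0.1341]
tool_rot: [-0.004, -0.525, 0.851, -0.0]
contact_force: [-0.1, -0.6, -3.1]
gripper_width: 0.318
```

```bash
python3 -c "
from h import *
go([.493,-.0084,.13],42.3)"
```

```text
t 15.38 pos [0.5558 0.0867 0.1341] shift [0.566 0.067 0.025] turn [-0.0012 -0.0025  0.6167] q [-0.29  0.37  0.03  1.89 -0.01  0.9   2.42] w 0.318
```

Emit:
{"fn": "jog_arm", "kwargs": {"plan": [{"x": 0.05, "y": 0.006, "z": 0.0, "wx": 0, "wy": 0, "wz": 0.02}, {"x": 0.1, "y": 0.012, "z": 0.0, "wx": 0, "wy": 0, "wz": 0.05}, {"x": 0.15, "y": 0.018, "z": 0.01, "wx": 0, "wy": 0, "wz": 0.08}, {"x": 0.2, "y": 0.024, "z": 0.01, "wx": 0, "wy": 0, "wz": 0.11}, {"x": 0.25, "y": 0.03, "z": 0.02, "wx": 0, "wy": 0, "wz": 0.14}, {"x": 0.3, "y": 0.036, "z": 0.02, "wx": 0, "wy": 0, "wz": 0.17}, {"x": 0.36, "y": 0.042, "z": 0.02, "wx": 0, "wy": -0.001, "wz": 0.2}, {"x": 0.42, "y": 0.05, "z": 0.02, "wx": 0, "wy": -0.001, "wz": 0.23}, {"x": 0.48, "y": 0.056, "z": 0.02, "wx": 0, "wy": -0.001, "wz": 0.26}, {"x": 0.53, "y": 0.063, "z": 0.02, "wx": 0, "wy": -0.001, "wz": 0.29}, {"x": 0.566, "y": 0.067, "z": 0.02, "wx": 0, "wy": -0.001, "wz": 0.31}, {"x": 0.566, "y": 0.067, "z": 0.02, "wx": 0, "wy": -0.001, "wz": 0.32}]}}

```text
t: 16.38
eef_pos: [0.4919, -0.0093, 0.1314]
tool_rot: [-0.002, -0.048, 0.999, -0.001]
contact_force: [-0.4, -0.2, -1.2]
gripper_width: 0.321
```

```bash
python3 -c "
from h import *
go([.493,-.0084,.034],42.3)"
```

```text
t 16.38 pos [ 0.4919 -0.0093  0.1314] shift [-0.008  0.005  0.487] turn [-0.0013 -0.0012  0.2953] q [-0.33  0.26  0.26  2.06 -0.09  0.83  1.65] w 0.321
```

Emit:
{"fn": "jog_arm", "kwargs": {"plan": [{"x": -0.008, "y": 0.005, "z": 0, "wx": 0, "wy": 0, "wz": 0.03}, {"x": -0.008, "y": 0.005, "z": 0, "wx": 0, "wy": 0, "wz": 0.06}, {"x": -0.008, "y": 0.005, "z": 0, "wx": 0, "wy": 0, "wz": 0.09}, {"x": -0.008, "y": 0.005, "z": 0.05, "wx": -0.001, "wy": -0.001, "wz": 0.12}, {"x": -0.008, "y": 0.005, "z": 0.1, "wx": -0.001, "wy": -0.001, "wz": 0.15}, {"x": -0.008, "y": 0.005, "z": 0.15, "wx": -0.001, "wy": -0.001, "wz": 0.18}, {"x": -0.008, "y": 0.005, "z": 0.2, "wx": -0.001, "wy": -0.001, "wz": 0.21}, {"x": -0.008, "y": 0.005, "z": 0.25, "wx": -0.001, "wy": -0.001, "wz": 0.24}, {"x": -0.008, "y": 0.005, "z": 0.3, "wx": -0.001, "wy": -0.001, "wz": 0.27}, {"x": -0.008, "y": 0.005, "z": 0.34, "wx": -0.001, "wy": -0.001, "wz": 0.295}, {"x": -0.008, "y": 0.005, "z": 0.38, "wx": -0.001, "wy": -0.001, "wz": 0.295}, {"x": -0.008, "y": 0.005, "z": 0.4, "wx": -0.001, "wy": -0.001, "wz": 0.295}]}}

```text
t: 17.38
eef_pos: [0.4928, -0.0075, 0.0508]
tool_rot: [-0.001, 0.402, 0.915, -0.001]
contact_force: [-1.2, 0.1, -3.5]
gripper_width: 0.323
```

```bash
python3 -c "
from h import *
go([.493,-.0084,.0333],42.3)"
```

```text
t 17.38 pos [ 0.4928 -0.0075  0.0508] shift [-0.004 -0.002  0.087] turn [-0.0005 -0.0003  0.0014] q [-0.44  0.41  0.4   2.13 -0.26  0.65  0.88] w 0.323
```

Emit:
{"fn": "jog_arm", "kwargs": {"plan": [{"x": -0.004, "y": -0.002, "z": 0.02, "wx": 0, "wy": 0, "wz": 0}, {"x": -0.004, "y": -0.002, "z": 0.04, "wx": 0, "wy": 0, "wz": 0}, {"x": -0.004, "y": -0.002, "z": 0.055, "wx": 0, "wy": 0, "wz": 0}, {"x": -0.004, "y": -0.002, "z": 0.065, "wx": 0, "wy": 0, "wz": 0}, {"x": -0.004, "y": -0.002, "z": 0.075, "wx": 0, "wy": 0, "wz": 0}, {"x": -0.004, "y": -0.002, "z": 0.082, "wx": 0, "wy": 0, "wz": 0}, {"x": -0.004, "y": -0.002, "z": 0.088, "wx": 0, "wy": 0, "wz": 0}, {"x": -0.004, "y": -0.002, "z": 0.09, "wx": 0, "wy": 0, "wz": 0}, {"x": -0.004, "y": -0.002, "z": 0.09, "wx": 0, "wy": 0, "wz": 0}]}}

```text
t: 18.13
eef_pos: [0.4931, -0.0086, 0.0333]
tool_rot: [-0.001, 0.402, 0.915, -0.0]
contact_force: [-1.2, -0.5, 3.4]
gripper_width: 0.316
```

Emit:
{"fn": "jog_arm", "kwargs": {"plan": [{"x": 0, "y": 0, "z": 0, "wx": 0, "wy": 0, "wz": 0}, {"x": 0, "y": 0, "z": 0, "wx": 0, "wy": 0, "wz": 0}, {"x": 0, "y": 0, "z": 0, "wx": 0, "wy": 0, "wz": 0}, {"x": 0, "y": 0, "z": 0, "wx": 0, "wy": 0, "wz": 0}, {"x": 0, "y": 0, "z": 0, "wx": 0, "wy": 0, "wz": 0}, {"x": 0, "y": 0, "z": 0, "wx": 0, "wy": 0, "wz": 0}, {"x": 0, "y": 0, "z": 0, "wx": 0, "wy": 0, "wz": 0}, {"x": 0, "y": 0, "z": 0, "wx": 0, "wy": 0, "wz": 0}, {"x": 0, "y": 0, "z": 0, "wx": 0, "wy": 0, "wz": 0}, {"x": 0, "y": 0, "z": 0, "wx": 0, "wy": 0, "wz": 0}], "hand": 1}}

```text
t: 18.97
eef_pos: [0.4931, -0.0086, 0.0333]
tool_rot: [-0.001, 0.402, 0.915, -0.0]
contact_force: [-0.1, 0.2, -0.0]
gripper_width: 1.002
```

Emit:
{"fn": "jog_arm", "kwargs": {"plan": [{"x": 0, "y": 0, "z": -0.05, "wx": 0, "wy": 0, "wz": 0}, {"x": 0, "y": 0, "z": -0.12, "wx": 0, "wy": 0, "wz": 0}, {"x": 0, "y": 0, "z": -0.25, "wx": 0, "wy": 0, "wz": 0}, {"x": 0, "y": 0, "z": -0.4, "wx": 0, "wy": 0, "wz": 0}, {"x": 0, "y": 0, "z": -0.55, "wx": 0, "wy": 0, "wz": 0}, {"x": 0, "y": 0, "z": -0.7, "wx": 0, "wy": 0, "wz": 0}, {"x": 0, "y": 0, "z": -0.7, "wx": 0, "wy": 0, "wz": 0}]}}

```text
t: 19.55
eef_pos: [0.497, -0.0088, 0.1793]
tool_rot: [0.003, 0.403, 0.915, 0.003]
contact_force: [0.5, 0.4, -0.0]
gripper_width: 0.997
```

```bash
python3 -c "
from h import *
go([.612,-.173,.17],90)
a=cams.read_camera('wrist')[:,:,::-1].copy()
c=np.array([.493,-.0084]);d=np.array([np.cos(-.833),np.sin(-.833)]);n=np.array([-d[1],d[0]])
for z,l,w in((.018,.06,.033),(.024,.038,.018)):
  P=[np.r_[c+d*s*l+n*u*w,z] for s,u in((-1,-1),(1,-1),(1,1),(-1,1))]
  cv2.polylines(a,[(fish(P)*8).astype(np.int32)],True,(0,0,255),1,shift=3)
cv2.imwrite('pics/w4.png',a)"
```

```text
t 19.55 pos [ 0.497  -0.0088  0.1793] shift [-0.994 -0.131  0.049] turn [ 0.0016  0.0022 -0.2639] q [-0.53  0.21  0.49  2.02 -0.12  0.93  0.76] w 0.997
```

View pics/w4.png

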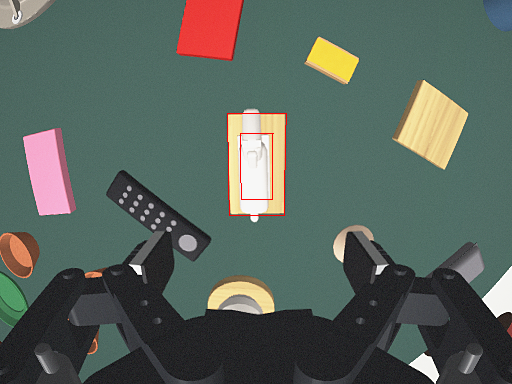

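The horse stands upright, lengthways and centred on the oblong plinth (257,165), and the outlines match. The vase is next.

Emit:
{"fn": "jog_arm", "kwargs": {"plan": [{"x": -0.994, "y": -0.131, "z": 0, "wx": 0.0016, "wy": 0.0022, "wz": -0.264}, {"x": -0.994, "y": -0.131, "z": 0, "wx": 0.0016, "wy": 0.0022, "wz": -0.264}, {"x": -0.994, "y": -0.131, "z": 0, "wx": 0.0016, "wy": 0.0022, "wz": -0.264}, {"x": -0.994, "y": -0.131, "z": 0, "wx": 0.0016, "wy": 0.0022, "wz": -0.264}, {"x": -0.994, "y": -0.131, "z": 0, "wx": 0.0016, "wy": 0.0022, "wz": -0.264}, {"x": -0.994, "y": -0.131, "z": 0, "wx": 0.0016, "wy": 0.0022, "wz": -0.264}, {"x": -0.994, "y": -0.131, "z": 0, "wx": 0.0016, "wy": 0.0022, "wz": -0.264}, {"x": -0.994, "y": -0.131, "z": 0, "wx": 0.0016, "wy": 0.0022, "wz": -0.264}, {"x": -0.994, "y": -0.131, "z": 0, "wx": 0.0016, "wy": 0.0022, "wz": -0.264}, {"x": -0.994, "y": -0.131, "z": 0, "wx": 0.0016, "wy": 0.0022, "wz": -0.264}]}}

```text
t: 20.43
eef_pos: [0.6102, -0.1719, 0.1766]
tool_rot: [-0.002, 0.001, 1.0, 0.0]
contact_force: [0.8, -0.2, 0.1]
gripper_width: 1.001
```

```bash
python3 -c "
from h import *
go([.6115,-.173,.032],90)"
```

```text
t 20.43 pos [ 0.6102 -0.1719  0.1766] shift [-0.009 -0.006  0.723] turn [ 0.0001 -0.0012 -0.0006] q [-0.09  0.45  0.36  1.69 -0.18  1.04  1.9 ] w 1.001
```

Emit:
{"fn": "jog_arm", "kwargs": {"plan": [{"x": -0.009, "y": -0.006, "z": 0.15, "wx": 0, "wy": -0.001, "wz": 0}, {"x": -0.009, "y": -0.006, "z": 0.3, "wx": 0, "wy": -0.001, "wz": 0}, {"x": -0.009, "y": -0.006, "z": 0.4, "wx": 0, "wy": -0.001, "wz": 0}, {"x": -0.009, "y": -0.006, "z": 0.5, "wx": 0, "wy": -0.001, "wz": 0}, {"x": -0.009, "y": -0.006, "z": 0.6, "wx": 0, "wy": -0.001, "wz": 0}, {"x": -0.009, "y": -0.006, "z": 0.67, "wx": 0, "wy": -0.001, "wz": 0}, {"x": -0.009, "y": -0.006, "z": 0.723, "wx": 0, "wy": -0.001, "wz": 0}, {"x": -0.009, "y": -0.006, "z": 0.723, "wx": 0, "wy": -0.001, "wz": 0}, {"x": -0.009, "y": -0.006, "z": 0.723, "wx": 0, "wy": -0.001, "wz": 0}]}}

```text
t: 21.18
eef_pos: [0.6114, -0.1729, 0.0321]
tool_rot: [-0.001, 0.001, 1.0, 0.0]
contact_force: [0.0, 0.5, 0.3]
gripper_width: 1.002
```

Emit:
{"fn": "jog_arm", "kwargs": {"plan": [{"x": 0, "y": 0, "z": 0, "wx": 0, "wy": 0, "wz": 0}, {"x": 0, "y": 0, "z": 0, "wx": 0, "wy": 0, "wz": 0}, {"x": 0, "y": 0, "z": 0, "wx": 0, "wy": 0, "wz": 0}, {"x": 0, "y": 0, "z": 0, "wx": 0, "wy": 0, "wz": 0}, {"x": 0, "y": 0, "z": 0, "wx": 0, "wy": 0, "wz": 0}, {"x": 0, "y": 0, "z": 0, "wx": 0, "wy": 0, "wz": 0}, {"x": 0, "y": 0, "z": 0, "wx": 0, "wy": 0, "wz": 0}, {"x": 0, "y": 0, "z": 0, "wx": 0, "wy": 0, "wz": 0}, {"x": 0, "y": 0, "z": 0, "wx": 0, "wy": 0, "wz": 0}, {"x": 0, "y": 0, "z": 0, "wx": 0, "wy": 0, "wz": 0}, {"x": 0, "y": 0, "z": 0, "wx": 0, "wy": 0, "wz": 0}, {"x": 0, "y": 0, "z": 0, "wx": 0, "wy": 0, "wz": 0}], "hand": -1}}

```text
t: 22.18
eef_pos: [0.612, -0.1725, 0.0329]
tool_rot: [-0.0, 0.001, 1.0, 0.0]
contact_force: [-1.9, 1.0, 5.7]
gripper_width: 0.319
```

Emit:
{"fn": "jog_arm", "kwargs": {"plan": [{"x": 0, "y": 0, "z": -0.03, "wx": 0, "wy": 0, "wz": 0}, {"x": 0, "y": 0, "z": -0.1, "wx": 0, "wy": 0, "wz": 0}, {"x": 0, "y": 0, "z": -0.2, "wx": 0, "wy": 0, "wz": 0}, {"x": 0, "y": 0, "z": -0.3, "wx": 0, "wy": 0, "wz": 0}, {"x": 0, "y": 0.08, "z": -0.38, "wx": 0, "wy": 0, "wz": 0}, {"x": 0, "y": 0.2, "z": -0.42, "wx": 0, "wy": 0, "wz": 0}, {"x": -0.01, "y": 0.35, "z": -0.42, "wx": 0, "wy": 0, "wz": 0}, {"x": -0.02, "y": 0.5, "z": -0.42, "wx": 0, "wy": 0, "wz": 0}, {"x": -0.03, "y": 0.65, "z": -0.42, "wx": 0, "wy": 0, "wz": 0}, {"x": -0.04, "y": 0.8, "z": -0.42, "wx": 0, "wy": 0, "wz": 0}, {"x": -0.05, "y": 0.92, "z": -0.42, "wx": 0, "wy": 0, "wz": 0}, {"x": -0.06, "y": 1, "z": -0.42, "wx": 0, "wy": 0, "wz": 0}]}}

```text
t: 23.18
eef_pos: [0.6243, 0.0311, 0.1178]
tool_rot: [0.0, -0.001, 1.0, 0.001]
contact_force: [1.0, 0.9, -2.5]
gripper_width: 0.325
```

```bash
python3 -c "
from h import *
go([.6255,.189,.033],90)"
```

```text
t 23.18 pos [0.6243 0.0311 0.1178] shift [-0.007  0.788  0.426] turn [0.0007 0.     0.0004] q [-0.38  0.49  0.31  1.77 -0.19  0.91  1.59] w 0.325
```

Emit:
{"fn": "jog_arm", "kwargs": {"plan": [{"x": -0.007, "y": 0.15, "z": 0, "wx": 0.0007, "wy": 0, "wz": 0}, {"x": -0.007, "y": 0.3, "z": 0, "wx": 0.0007, "wy": 0, "wz": 0}, {"x": -0.007, "y": 0.45, "z": 0, "wx": 0.0007, "wy": 0, "wz": 0}, {"x": -0.007, "y": 0.6, "z": 0, "wx": 0.0007, "wy": 0, "wz": 0}, {"x": -0.007, "y": 0.72, "z": 0, "wx": 0.0007, "wy": 0, "wz": 0}, {"x": -0.007, "y": 0.788, "z": 0.08, "wx": 0.0007, "wy": 0, "wz": 0}, {"x": -0.007, "y": 0.788, "z": 0.16, "wx": 0.0007, "wy": 0, "wz": 0}, {"x": -0.007, "y": 0.788, "z": 0.24, "wx": 0.0007, "wy": 0, "wz": 0}, {"x": -0.007, "y": 0.788, "z": 0.3, "wx": 0.0007, "wy": 0, "wz": 0}, {"x": -0.007, "y": 0.788, "z": 0.34, "wx": 0.0007, "wy": 0, "wz": 0}, {"x": -0.007, "y": 0.788, "z": 0.36, "wx": 0.0007, "wy": 0, "wz": 0}, {"x": -0.007, "y": 0.788, "z": 0.38, "wx": 0.0007, "wy": 0, "wz": 0}]}}

```text
t: 24.18
eef_pos: [0.6259, 0.1885, 0.0423]
tool_rot: [0.0, -0.0, 1.0, -0.0]
contact_force: [0.7, -0.7, -3.2]
gripper_width: 0.323
```

```bash
python3 -c "
from h import *
go([.6255,.189,.033],90)"
```

```text
t 24.18 pos [0.6259 0.1885 0.0423] shift [0.002 0.003 0.047] turn [-0.      0.0002  0.0002] q [-0.58  0.62  0.26  1.74 -0.21  0.8   1.36] w 0.323
```

Emit:
{"fn": "jog_arm", "kwargs": {"plan": [{"x": 0.002, "y": 0.003, "z": 0.012, "wx": 0, "wy": 0, "wz": 0}, {"x": 0.002, "y": 0.003, "z": 0.024, "wx": 0, "wy": 0, "wz": 0}, {"x": 0.002, "y": 0.003, "z": 0.034, "wx": 0, "wy": 0, "wz": 0}, {"x": 0.002, "y": 0.003, "z": 0.042, "wx": 0, "wy": 0, "wz": 0}, {"x": 0.002, "y": 0.003, "z": 0.048, "wx": 0, "wy": 0, "wz": 0}, {"x": 0.002, "y": 0.003, "z": 0.05, "wx": 0, "wy": 0, "wz": 0}, {"x": 0.002, "y": 0.003, "z": 0.05, "wx": 0, "wy": 0, "wz": 0}]}}

```text
t: 24.77
eef_pos: [0.6259, 0.1893, 0.0329]
tool_rot: [0.001, -0.0, 1.0, 0.0]
contact_force: [-0.5, 0.9, 3.7]
gripper_width: 0.318
```

Emit:
{"fn": "jog_arm", "kwargs": {"plan": [{"x": 0, "y": 0, "z": 0, "wx": 0, "wy": 0, "wz": 0}, {"x": 0, "y": 0, "z": 0, "wx": 0, "wy": 0, "wz": 0}, {"x": 0, "y": 0, "z": 0, "wx": 0, "wy": 0, "wz": 0}, {"x": 0, "y": 0, "z": 0, "wx": 0, "wy": 0, "wz": 0}, {"x": 0, "y": 0, "z": 0, "wx": 0, "wy": 0, "wz": 0}, {"x": 0, "y": 0, "z": 0, "wx": 0, "wy": 0, "wz": 0}, {"x": 0, "y": 0, "z": 0, "wx": 0, "wy": 0, "wz": 0}, {"x": 0, "y": 0, "z": 0, "wx": 0, "wy": 0, "wz": 0}, {"x": 0, "y": 0, "z": 0, "wx": 0, "wy": 0, "wz": 0}, {"x": 0, "y": 0, "z": 0, "wx": 0, "wy": 0, "wz": 0}], "hand": 1}}

```text
t: 25.6
eef_pos: [0.6259, 0.1893, 0.0329]
tool_rot: [0.001, -0.0, 1.0, 0.0]
contact_force: [0.0, -0.3, 0.4]
gripper_width: 0.997
```

Emit:
{"fn": "jog_arm", "kwargs": {"plan": [{"x": 0, "y": 0, "z": -0.05, "wx": 0, "wy": 0, "wz": 0}, {"x": 0, "y": 0, "z": -0.12, "wx": 0, "wy": 0, "wz": 0}, {"x": 0, "y": 0, "z": -0.25, "wx": 0, "wy": 0, "wz": 0}, {"x": 0, "y": 0, "z": -0.4, "wx": 0, "wy": 0, "wz": 0}, {"x": 0, "y": 0, "z": -0.5, "wx": 0, "wy": 0, "wz": 0}, {"x": 0.15, "y": 0.1, "z": -0.5, "wx": 0, "wy": 0, "wz": 0}, {"x": 0.35, "y": 0.23, "z": -0.5, "wx": 0, "wy": 0, "wz": 0}, {"x": 0.55, "y": 0.36, "z": -0.5, "wx": 0, "wy": 0, "wz": 0}, {"x": 0.75, "y": 0.5, "z": -0.5, "wx": 0, "wy": 0, "wz": 0}, {"x": 0.95, "y": 0.64, "z": -0.5, "wx": 0, "wy": 0, "wz": 0}, {"x": 0.97, "y": 0.66, "z": -0.5, "wx": 0, "wy": 0, "wz": 0}, {"x": 0.97, "y": 0.66, "z": -0.5, "wx": 0, "wy": 0, "wz": 0}]}}

```text
t: 26.6
eef_pos: [0.4257, 0.3268, 0.134]
tool_rot: [-0.0, -0.005, 1.0, 0.002]
contact_force: [0.4, 0.5, -0.4]
gripper_width: 1.001
```

```bash
python3 - <<'E'
from fit import *
a={c:cams.read_camera(c)[:,:,::-1].copy() for c in("top","scene")}
for c in a: cv2.imwrite(f"pics/{c}5.png",a[c])
for n,(x,y,z,yw) in dict(vase=(.6255,.189,.018,None),horse=(.493,-.0084,.018,[-.833,2.3]),candle=(.4315,.322,.004,None)).items():
    print(n,*[fit(n,d,(x,y),z,yw) for d in ({"top":a["top"]},{"scene":a["scene"]})])
go([.4315,.322,.015],90)
cv2.imwrite("pics/s5.png",np.hstack([cv2.resize(a["scene"][110:290,100:430],(800,436))]))
E
```

```text
vase (array([0.6273, 0.1901]), np.float64(24.6)) (array([0.6232, 0.1893]), np.float64(24.0))
horse (array([ 0.4924, -0.012 ,  2.3548]), np.float64(93.6)) (array([ 0.4912, -0.0136,  2.3299]), np.float64(59.8))
candle (array([0.4915, 0.493 ]), np.float64(0.0)) (array([0.4252, 0.321 ]), np.float64(288.1))
t 26.7 pos [0.4312 0.3226 0.1342] shift [-0.    -0.004  0.596] turn [0.0007 0.0008 0.0012] q [-0.97  0.33  0.26  1.96 -0.11  0.86  0.92] w 1.005
```

View pics/s5.png

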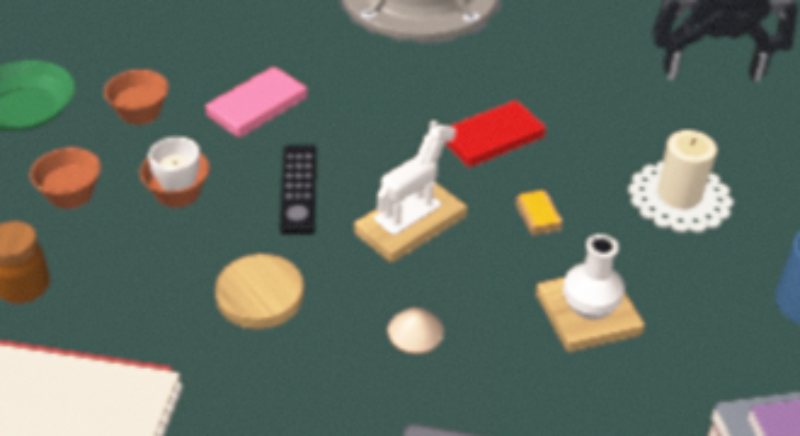

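The vase is centred on the square plinth (594,290), the horse is within about 5 mm on the oblong one (410,195), and the candle is on the doily (688,170). The round plinth is now empty, so the candle goes there next.

Emit:
{"fn": "jog_arm", "kwargs": {"plan": [{"x": 0, "y": -0.004, "z": 0.1, "wx": 0.0007, "wy": 0.0008, "wz": 0.001}, {"x": 0, "y": -0.004, "z": 0.2, "wx": 0.0007, "wy": 0.0008, "wz": 0.001}, {"x": 0, "y": -0.004, "z": 0.3, "wx": 0.0007, "wy": 0.0008, "wz": 0.001}, {"x": 0, "y": -0.004, "z": 0.4, "wx": 0.0007, "wy": 0.0008, "wz": 0.001}, {"x": 0, "y": -0.004, "z": 0.5, "wx": 0.0007, "wy": 0.0008, "wz": 0.001}, {"x": 0, "y": -0.004, "z": 0.56, "wx": 0.0007, "wy": 0.0008, "wz": 0.001}, {"x": 0, "y": -0.004, "z": 0.596, "wx": 0.0007, "wy": 0.0008, "wz": 0.001}, {"x": 0, "y": -0.004, "z": 0.596, "wx": 0.0007, "wy": 0.0008, "wz": 0.001}, {"x": 0, "y": -0.004, "z": 0.596, "wx": 0.0007, "wy": 0.0008, "wz": 0.001}]}}

```text
t: 27.45
eef_pos: [0.4323, 0.3218, 0.0155]
tool_rot: [0.0, 0.0, 1.0, -0.0]
contact_force: [0.4, 0.4, 1.0]
gripper_width: 0.997
```

Emit:
{"fn": "jog_arm", "kwargs": {"plan": [{"x": 0, "y": 0, "z": 0, "wx": 0, "wy": 0, "wz": 0}, {"x": 0, "y": 0, "z": 0, "wx": 0, "wy": 0, "wz": 0}, {"x": 0, "y": 0, "z": 0, "wx": 0, "wy": 0, "wz": 0}, {"x": 0, "y": 0, "z": 0, "wx": 0, "wy": 0, "wz": 0}, {"x": 0, "y": 0, "z": 0, "wx": 0, "wy": 0, "wz": 0}, {"x": 0, "y": 0, "z": 0, "wx": 0, "wy": 0, "wz": 0}, {"x": 0, "y": 0, "z": 0, "wx": 0, "wy": 0, "wz": 0}, {"x": 0, "y": 0, "z": 0, "wx": 0, "wy": 0, "wz": 0}, {"x": 0, "y": 0, "z": 0, "wx": 0, "wy": 0, "wz": 0}, {"x": 0, "y": 0, "z": 0, "wx": 0, "wy": 0, "wz": 0}], "hand": -1}}

```text
t: 28.28
eef_pos: [0.4331, 0.3222, 0.0168]
tool_rot: [0.001, 0.0, 1.0, 0.001]
contact_force: [-0.3, -0.5, 5.1]
gripper_width: 0.643
```

Emit:
{"fn": "jog_arm", "kwargs": {"plan": [{"x": 0, "y": 0, "z": -0.03, "wx": 0, "wy": 0, "wz": 0}, {"x": 0, "y": 0, "z": -0.1, "wx": 0, "wy": 0, "wz": 0}, {"x": 0, "y": 0, "z": -0.2, "wx": 0, "wy": 0, "wz": 0}, {"x": 0, "y": 0, "z": -0.32, "wx": 0, "wy": 0, "wz": 0}, {"x": 0, "y": 0, "z": -0.44, "wx": 0, "wy": 0, "wz": 0}, {"x": 0, "y": -0.08, "z": -0.56, "wx": 0, "wy": 0, "wz": 0}, {"x": -0.05, "y": -0.22, "z": -0.68, "wx": 0, "wy": 0, "wz": 0}, {"x": -0.1, "y": -0.38, "z": -0.75, "wx": 0, "wy": 0, "wz": 0}, {"x": -0.18, "y": -0.54, "z": -0.75, "wx": 0, "wy": 0, "wz": 0}, {"x": -0.26, "y": -0.7, "z": -0.75, "wx": 0, "wy": 0, "wz": 0}, {"x": -0.34, "y": -0.85, "z": -0.75, "wx": 0, "wy": 0, "wz": 0}, {"x": -0.4, "y": -0.95, "z": -0.75, "wx": 0, "wy": 0, "wz": 0}]}}

```text
t: 29.28
eef_pos: [0.5136, 0.1282, 0.1676]
tool_rot: [0.002, 0.002, 1.0, 0.0]
contact_force: [0.9, 0.1, -2.5]
gripper_width: 0.64
```

Emit:
{"fn": "jog_arm", "kwargs": {"plan": [{"x": -0.1, "y": -0.1, "z": 0, "wx": 0, "wy": 0, "wz": 0}, {"x": -0.2, "y": -0.22, "z": 0, "wx": 0, "wy": 0, "wz": 0}, {"x": -0.3, "y": -0.36, "z": 0, "wx": 0, "wy": 0, "wz": 0}, {"x": -0.38, "y": -0.52, "z": 0, "wx": 0, "wy": 0, "wz": 0}, {"x": -0.44, "y": -0.68, "z": 0, "wx": 0, "wy": 0, "wz": 0}, {"x": -0.48, "y": -0.84, "z": 0, "wx": 0, "wy": 0, "wz": 0}, {"x": -0.5, "y": -0.95, "z": 0, "wx": 0, "wy": 0, "wz": 0}, {"x": -0.5, "y": -1, "z": 0, "wx": 0, "wy": 0, "wz": 0}, {"x": -0.5, "y": -1, "z": 0, "wx": 0, "wy": 0, "wz": 0}]}}

```text
t: 30.03
eef_pos: [0.6123, -0.0758, 0.1682]
tool_rot: [0.002, 0.004, 1.0, -0.0]
contact_force: [0.1, 0.2, -1.8]
gripper_width: 0.648
```

```bash
python3 -c "
from h import *
go([.616,-.175,.031],90)"
```

```text
t 30.03 pos [ 0.6123 -0.0758  0.1682] shift [-0.021 -0.496  0.686] turn [-0.0001  0.001  -0.0027] q [-0.3   0.43  0.43  1.75 -0.21  1.    1.77] w 0.648
```

Emit:
{"fn": "jog_arm", "kwargs": {"plan": [{"x": -0.021, "y": -0.15, "z": 0, "wx": 0, "wy": 0.001, "wz": 0}, {"x": -0.021, "y": -0.3, "z": 0, "wx": 0, "wy": 0.001, "wz": 0}, {"x": -0.021, "y": -0.43, "z": 0.05, "wx": 0, "wy": 0.001, "wz": 0}, {"x": -0.021, "y": -0.496, "z": 0.15, "wx": 0, "wy": 0.001, "wz": 0}, {"x": -0.021, "y": -0.496, "z": 0.27, "wx": 0, "wy": 0.001, "wz": 0}, {"x": -0.021, "y": -0.496, "z": 0.38, "wx": 0, "wy": 0.001, "wz": 0}, {"x": -0.021, "y": -0.496, "z": 0.48, "wx": 0, "wy": 0.001, "wz": 0}, {"x": -0.021, "y": -0.496, "z": 0.55, "wx": 0, "wy": 0.001, "wz": 0}, {"x": -0.021, "y": -0.496, "z": 0.6, "wx": 0, "wy": 0.001, "wz": 0}, {"x": -0.021, "y": -0.496, "z": 0.63, "wx": 0, "wy": 0.001, "wz": 0}, {"x": -0.021, "y": -0.496, "z": 0.65, "wx": 0, "wy": 0.001, "wz": 0}]}}

```text
t: 30.95
eef_pos: [0.6163, -0.1742, 0.038]
tool_rot: [0.0, 0.004, 1.0, -0.0]
contact_force: [-0.5, -0.1, -2.3]
gripper_width: 0.646
```

```bash
python3 -c "
from h import *
go([.616,-.175,.0308],90)"
```

```text
t 30.95 pos [ 0.6163 -0.1742  0.038 ] shift [ 0.001 -0.004  0.036] turn [-0.      0.     -0.0024] q [-0.09  0.63  0.38  1.78 -0.31  0.79  2.  ] w 0.646
```

Emit:
{"fn": "jog_arm", "kwargs": {"plan": [{"x": 0, "y": -0.004, "z": 0.012, "wx": 0, "wy": 0, "wz": 0}, {"x": 0, "y": -0.004, "z": 0.022, "wx": 0, "wy": 0, "wz": 0}, {"x": 0, "y": -0.004, "z": 0.03, "wx": 0, "wy": 0, "wz": 0}, {"x": 0, "y": -0.004, "z": 0.036, "wx": 0, "wy": 0, "wz": 0}, {"x": 0, "y": -0.004, "z": 0.04, "wx": 0, "wy": 0, "wz": 0}, {"x": 0, "y": -0.004, "z": 0.04, "wx": 0, "wy": 0, "wz": 0}]}}

```text
t: 31.45
eef_pos: [0.6167, -0.1752, 0.0309]
tool_rot: [0.001, 0.004, 1.0, 0.0]
contact_force: [-1.1, 0.5, 3.0]
gripper_width: 0.642
```

Emit:
{"fn": "jog_arm", "kwargs": {"plan": [{"x": 0, "y": 0, "z": 0, "wx": 0, "wy": 0, "wz": 0}, {"x": 0, "y": 0, "z": 0, "wx": 0, "wy": 0, "wz": 0}, {"x": 0, "y": 0, "z": 0, "wx": 0, "wy": 0, "wz": 0}, {"x": 0, "y": 0, "z": 0, "wx": 0, "wy": 0, "wz": 0}, {"x": 0, "y": 0, "z": 0, "wx": 0, "wy": 0, "wz": 0}, {"x": 0, "y": 0, "z": 0, "wx": 0, "wy": 0, "wz": 0}, {"x": 0, "y": 0, "z": 0, "wx": 0, "wy": 0, "wz": 0}, {"x": 0, "y": 0, "z": 0, "wx": 0, "wy": 0, "wz": 0}, {"x": 0, "y": 0, "z": 0, "wx": 0, "wy": 0, "wz": 0}], "hand": 1}}

```text
t: 32.2
eef_pos: [0.6167, -0.1752, 0.0309]
tool_rot: [0.0, 0.004, 1.0, 0.0]
contact_force: [-0.1, 0.5, 0.6]
gripper_width: 1.001
```

Emit:
{"fn": "jog_arm", "kwargs": {"plan": [{"x": 0, "y": 0, "z": -0.05, "wx": 0, "wy": 0, "wz": 0}, {"x": 0, "y": 0, "z": -0.12, "wx": 0, "wy": 0, "wz": 0}, {"x": 0, "y": 0, "z": -0.25, "wx": 0, "wy": 0, "wz": 0}, {"x": 0, "y": 0, "z": -0.4, "wx": 0, "wy": 0, "wz": 0}, {"x": 0, "y": 0, "z": -0.5, "wx": 0, "wy": 0, "wz": 0}, {"x": 0.15, "y": -0.1, "z": -0.5, "wx": 0, "wy": 0, "wz": 0}, {"x": 0.35, "y": -0.24, "z": -0.5, "wx": 0, "wy": 0, "wz": 0}, {"x": 0.55, "y": -0.39, "z": -0.5, "wx": 0, "wy": 0, "wz": 0}, {"x": 0.75, "y": -0.53, "z": -0.5, "wx": 0, "wy": 0, "wz": 0}, {"x": 0.825, "y": -0.586, "z": -0.5, "wx": 0, "wy": 0, "wz": 0}, {"x": 0.825, "y": -0.586, "z": -0.5, "wx": 0, "wy": 0, "wz": 0}, {"x": 0.825, "y": -0.586, "z": -0.5, "wx": 0, "wy": 0, "wz": 0}]}}

```text
t: 33.2
eef_pos: [0.4489, -0.2934, 0.1324]
tool_rot: [0.001, 0.007, 1.0, -0.0]
contact_force: [1.1, -0.2, -0.2]
gripper_width: 0.998
```

```bash
python3 - <<'E'
from fit import *
a={c:cams.read_camera(c)[:,:,::-1].copy() for c in("top","scene")}
print("candle",*[fit("candle",{c:a[c]},(.615,-.175),.018) for c in a])
w=cams.read_camera("wrist")[:,:,::-1].copy()
for D,z,col in((.082,.04,(255,0,0)),(.058,.065,(0,0,255))):
    cv2.polylines(w,[(fish(ring(D,z)+[.4513,-.2925,0])*8).astype(np.int32)],True,col,1,shift=3)
cv2.imwrite("pics/w6.png",cv2.resize(w[40:340,80:430],(700,600)))
go([.4513,-.2925,.05],90)
E
```

```text
candle (array([ 0.6168, -0.1764]), np.float64(31.0)) (array([ 0.611 , -0.1782]), np.float64(33.6))
t 33.35 pos [ 0.4524 -0.2903  0.1315] shift [ 0.006 -0.011  0.407] turn [ 0.      0.0009 -0.0019] q [ 0.07  0.35  0.48  1.98 -0.21  0.86  2.22] w 1.0
```

View pics/w6.png

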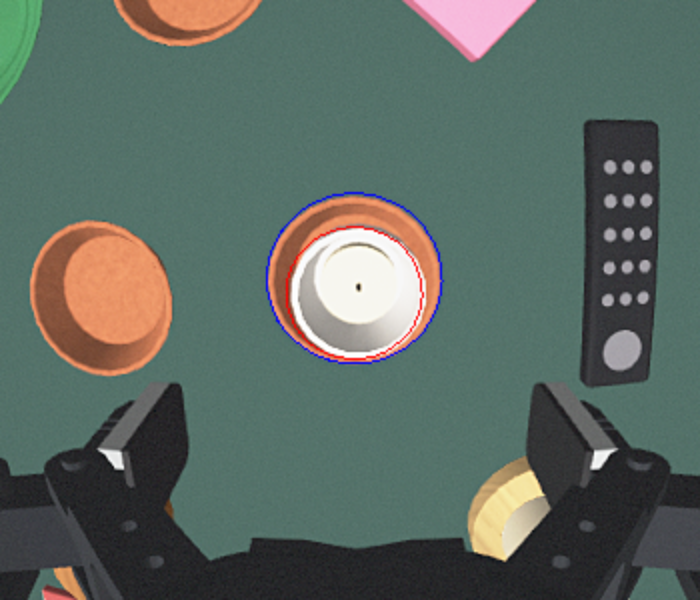

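The red (cup) and blue (bowl) model circles lie on the cup in the terracotta bowl (357,290). The neighbouring empty bowl (100,300) is clear of the fingers. I'm gripping the part of the cup above the rim.

Emit:
{"fn": "jog_arm", "kwargs": {"plan": [{"x": 0.006, "y": -0.011, "z": 0.1, "wx": 0, "wy": 0.001, "wz": -0.002}, {"x": 0.006, "y": -0.011, "z": 0.2, "wx": 0, "wy": 0.001, "wz": -0.002}, {"x": 0.006, "y": -0.011, "z": 0.3, "wx": 0, "wy": 0.001, "wz": -0.002}, {"x": 0.006, "y": -0.011, "z": 0.4, "wx": 0, "wy": 0.001, "wz": -0.002}, {"x": 0.006, "y": -0.011, "z": 0.48, "wx": 0, "wy": 0.001, "wz": -0.002}, {"x": 0.006, "y": -0.011, "z": 0.54, "wx": 0, "wy": 0.001, "wz": -0.002}, {"x": 0.006, "y": -0.011, "z": 0.58, "wx": 0, "wy": 0.001, "wz": -0.002}, {"x": 0.006, "y": -0.011, "z": 0.6, "wx": 0, "wy": 0.001, "wz": -0.002}, {"x": 0.006, "y": -0.011, "z": 0.615, "wx": 0, "wy": 0.001, "wz": -0.002}, {"x": 0.006, "y": -0.011, "z": 0.615, "wx": 0, "wy": 0.001, "wz": -0.002}, {"x": 0.006, "y": -0.011, "z": 0.615, "wx": 0, "wy": 0.001, "wz": -0.002}]}}

```text
t: 34.27
eef_pos: [0.452, -0.2927, 0.0091]
tool_rot: [0.0, -0.0, 1.0, -0.0]
contact_force: [-0.7, 0.2, -0.2]
gripper_width: 0.996
```

```bash
python3 -c "
from h import *
go([.4513,-.2925,.008],90)"
```

```text
t 34.27 pos [ 0.452  -0.2927  0.0091] shift [0.004 0.001 0.005] turn [-0.0001  0.0002  0.0002] q [ 0.16  0.54  0.38  2.04 -0.34  0.61  2.34] w 0.996
```

Next I close on the cup with a gentle 30 N.

Emit:
{"fn": "jog_arm", "kwargs": {"plan": [{"x": 0, "y": 0, "z": 0, "wx": 0, "wy": 0, "wz": 0}, {"x": 0, "y": 0, "z": 0, "wx": 0, "wy": 0, "wz": 0}, {"x": 0, "y": 0, "z": 0, "wx": 0, "wy": 0, "wz": 0}, {"x": 0, "y": 0, "z": 0, "wx": 0, "wy": 0, "wz": 0}, {"x": 0, "y": 0, "z": 0, "wx": 0, "wy": 0, "wz": 0}, {"x": 0, "y": 0, "z": 0, "wx": 0, "wy": 0, "wz": 0}, {"x": 0, "y": 0, "z": 0, "wx": 0, "wy": 0, "wz": 0}, {"x": 0, "y": 0, "z": 0, "wx": 0, "wy": 0, "wz": 0}, {"x": 0, "y": 0, "z": 0, "wx": 0, "wy": 0, "wz": 0}, {"x": 0, "y": 0, "z": 0, "wx": 0, "wy": 0, "wz": 0}], "hand": -1, "grip_force": 30}}

```text
t: 35.1
eef_pos: [0.4525, -0.2928, 0.0101]
tool_rot: [0.001, -0.0, 1.0, -0.0]
contact_force: [-2.2, 2.3, 7.9]
gripper_width: 0.678
```

Emit:
{"fn": "jog_arm", "kwargs": {"plan": [{"x": 0, "y": 0, "z": -0.01, "wx": 0, "wy": 0, "wz": 0}, {"x": 0, "y": 0, "z": -0.02, "wx": 0, "wy": 0, "wz": 0}, {"x": 0, "y": 0, "z": -0.035, "wx": 0, "wy": 0, "wz": 0}, {"x": 0, "y": 0, "z": -0.035, "wx": 0, "wy": 0, "wz": 0}]}}

```text
t: 35.43
eef_pos: [0.4528, -0.293, 0.0176]
tool_rot: [0.001, -0.0, 1.0, -0.0]
contact_force: [0.4, -0.2, -0.9]
gripper_width: 0.671
```

```bash
python3 - <<'E'
from h import *
go([.4513,-.2925,.0],90)
b=cams.read_camera("scene")[:,:,::-1];w=cams.read_camera("wrist")[:,:,::-1]
cv2.imwrite("pics/s7.png",np.hstack([cv2.resize(b[140:220,120:220],(400,320)),cv2.resize(w[80:320,130:380],(400,320))]))
E
```

```text
t 35.43 pos [ 0.4528 -0.293   0.0176] shift [0.008 0.003 0.088] turn [-0.0002  0.0008  0.0001] q [ 0.16  0.53  0.39  2.04 -0.33  0.63  2.33] w 0.671
```

View pics/s7.png

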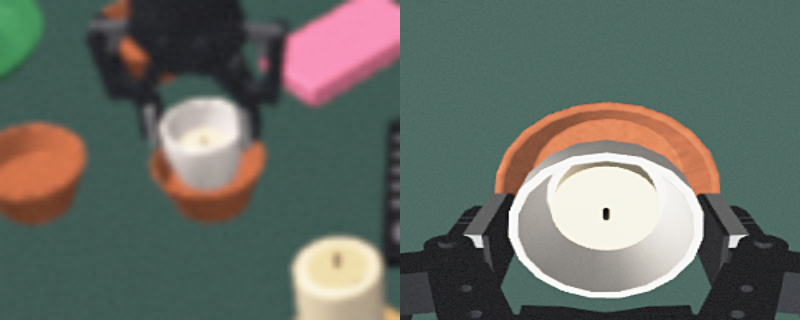

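The cup comes up alone: the bowl stays on the table (left half, 210,190) and the wrist force is about the cup's weight. I carry it to the doily at a height that clears the horse.

Emit:
{"fn": "jog_arm", "kwargs": {"plan": [{"x": 0, "y": 0, "z": -0.08, "wx": 0, "wy": 0, "wz": 0}, {"x": 0, "y": 0, "z": -0.18, "wx": 0, "wy": 0, "wz": 0}, {"x": 0, "y": 0, "z": -0.3, "wx": 0, "wy": 0, "wz": 0}, {"x": 0, "y": 0, "z": -0.42, "wx": 0, "wy": 0, "wz": 0}, {"x": 0, "y": 0.08, "z": -0.54, "wx": 0, "wy": 0, "wz": 0}, {"x": 0, "y": 0.2, "z": -0.62, "wx": 0, "wy": 0, "wz": 0}, {"x": 0, "y": 0.33, "z": -0.68, "wx": 0, "wy": 0, "wz": 0}, {"x": 0, "y": 0.47, "z": -0.7, "wx": 0, "wy": 0, "wz": 0}, {"x": 0, "y": 0.61, "z": -0.7, "wx": 0, "wy": 0, "wz": 0}, {"x": 0, "y": 0.75, "z": -0.7, "wx": 0, "wy": 0, "wz": 0}, {"x": 0, "y": 0.88, "z": -0.7, "wx": 0, "wy": 0, "wz": 0}, {"x": 0, "y": 1, "z": -0.7, "wx": 0, "wy": 0, "wz": 0}]}}

```text
t: 36.53
eef_pos: [0.4518, -0.0911, 0.157]
tool_rot: [0.001, -0.0, 1.0, -0.0]
contact_force: [0.4, -0.3, -1.9]
gripper_width: 0.676
```

Emit:
{"fn": "jog_arm", "kwargs": {"plan": [{"x": 0, "y": 0.12, "z": 0, "wx": 0, "wy": 0, "wz": 0}, {"x": 0, "y": 0.26, "z": 0, "wx": 0, "wy": 0, "wz": 0}, {"x": 0, "y": 0.4, "z": 0, "wx": 0, "wy": 0, "wz": 0}, {"x": 0, "y": 0.54, "z": 0, "wx": 0, "wy": 0, "wz": 0}, {"x": 0, "y": 0.68, "z": 0, "wx": 0, "wy": 0, "wz": 0}, {"x": 0, "y": 0.82, "z": 0, "wx": 0, "wy": 0, "wz": 0}, {"x": 0, "y": 0.93, "z": 0, "wx": 0, "wy": 0, "wz": 0}, {"x": 0, "y": 1, "z": 0, "wx": 0, "wy": 0, "wz": 0}]}}

```text
t: 37.2
eef_pos: [0.4512, 0.1117, 0.1569]
tool_rot: [0.001, -0.002, 1.0, 0.0]
contact_force: [0.4, 0.0, -2.2]
gripper_width: 0.67
```

```bash
python3 -c "
from h import *
go([.4312,.3215,-.006],90)"
```

```text
t 37.2 pos [0.4512 0.1117 0.1569] shift [0.097 1.049 0.815] turn [0.0002 0.0005 0.0012] q [-0.61  0.17  0.26  2.1  -0.06  0.87  1.26] w 0.67
```

Emit:
{"fn": "jog_arm", "kwargs": {"plan": [{"x": 0.02, "y": 0.12, "z": 0, "wx": 0, "wy": 0, "wz": 0.001}, {"x": 0.04, "y": 0.26, "z": 0, "wx": 0, "wy": 0, "wz": 0.001}, {"x": 0.06, "y": 0.4, "z": 0, "wx": 0, "wy": 0, "wz": 0.001}, {"x": 0.08, "y": 0.54, "z": 0, "wx": 0, "wy": 0, "wz": 0.001}, {"x": 0.097, "y": 0.68, "z": 0.05, "wx": 0, "wy": 0, "wz": 0.001}, {"x": 0.097, "y": 0.82, "z": 0.12, "wx": 0, "wy": 0, "wz": 0.001}, {"x": 0.097, "y": 0.93, "z": 0.22, "wx": 0, "wy": 0, "wz": 0.001}, {"x": 0.097, "y": 1, "z": 0.33, "wx": 0, "wy": 0, "wz": 0.001}, {"x": 0.097, "y": 1, "z": 0.43, "wx": 0, "wy": 0, "wz": 0.001}, {"x": 0.097, "y": 1, "z": 0.52, "wx": 0, "wy": 0, "wz": 0.001}, {"x": 0.097, "y": 1, "z": 0.59, "wx": 0, "wy": 0, "wz": 0.001}, {"x": 0.097, "y": 1, "z": 0.62, "wx": 0, "wy": 0, "wz": 0.001}]}}

```text
t: 38.2
eef_pos: [0.4298, 0.3106, 0.0307]
tool_rot: [-0.001, -0.0, 1.0, -0.001]
contact_force: [0.0, -0.5, -2.0]
gripper_width: 0.671
```

```bash
python3 -c "
from h import *
go([.4312,.3215,-.0058],90)"
```

```text
t 38.2 pos [0.4298 0.3106 0.0307] shift [-0.007  0.055  0.182] turn [-0.0007 -0.0004  0.0003] q [-0.85  0.47  0.13  2.04 -0.09  0.64  0.92] w 0.671
```

Emit:
{"fn": "jog_arm", "kwargs": {"plan": [{"x": -0.007, "y": 0.03, "z": 0.02, "wx": -0.0007, "wy": 0, "wz": 0}, {"x": -0.007, "y": 0.055, "z": 0.05, "wx": -0.0007, "wy": 0, "wz": 0}, {"x": -0.007, "y": 0.055, "z": 0.08, "wx": -0.0007, "wy": 0, "wz": 0}, {"x": -0.007, "y": 0.055, "z": 0.11, "wx": -0.0007, "wy": 0, "wz": 0}, {"x": -0.007, "y": 0.055, "z": 0.135, "wx": -0.0007, "wy": 0, "wz": 0}, {"x": -0.007, "y": 0.055, "z": 0.15, "wx": -0.0007, "wy": 0, "wz": 0}, {"x": -0.007, "y": 0.055, "z": 0.162, "wx": -0.0007, "wy": 0, "wz": 0}, {"x": -0.007, "y": 0.055, "z": 0.172, "wx": -0.0007, "wy": 0, "wz": 0}, {"x": -0.007, "y": 0.055, "z": 0.18, "wx": -0.0007, "wy": 0, "wz": 0}, {"x": -0.007, "y": 0.055, "z": 0.183, "wx": -0.0007, "wy": 0, "wz": 0}, {"x": -0.007, "y": 0.055, "z": 0.183, "wx": -0.0007, "wy": 0, "wz": 0}]}}

```text
t: 39.12
eef_pos: [0.4313, 0.3215, -0.0058]
tool_rot: [-0.001, -0.0, 1.0, 0.0]
contact_force: [0.4, -0.1, -1.1]
gripper_width: 0.675
```

Emit:
{"fn": "jog_arm", "kwargs": {"plan": [{"x": 0, "y": 0, "z": 0.003, "wx": 0, "wy": 0, "wz": 0}, {"x": 0, "y": 0, "z": 0.006, "wx": 0, "wy": 0, "wz": 0}, {"x": 0, "y": 0, "z": 0.006, "wx": 0, "wy": 0, "wz": 0}]}}

```text
t: 39.37
eef_pos: [0.4313, 0.3216, -0.0059]
tool_rot: [-0.001, -0.0, 1.0, 0.0]
contact_force: [-3.6, -1.7, 10.3]
gripper_width: 0.673
```

Contact is made. Now I release and rise clear.

Emit:
{"fn": "jog_arm", "kwargs": {"plan": [{"x": 0, "y": 0, "z": 0, "wx": 0, "wy": 0, "wz": 0}, {"x": 0, "y": 0, "z": 0, "wx": 0, "wy": 0, "wz": 0}, {"x": 0, "y": 0, "z": 0, "wx": 0, "wy": 0, "wz": 0}, {"x": 0, "y": 0, "z": 0, "wx": 0, "wy": 0, "wz": 0}, {"x": 0, "y": 0, "z": 0, "wx": 0, "wy": 0, "wz": 0}, {"x": 0, "y": 0, "z": 0, "wx": 0, "wy": 0, "wz": 0}, {"x": 0, "y": 0, "z": 0, "wx": 0, "wy": 0, "wz": 0}, {"x": 0, "y": 0, "z": 0, "wx": 0, "wy": 0, "wz": 0}, {"x": 0, "y": 0, "z": 0, "wx": 0, "wy": 0, "wz": 0}, {"x": 0, "y": 0, "z": 0, "wx": 0, "wy": 0, "wz": 0}], "hand": 1}}

```text
t: 40.2
eef_pos: [0.4313, 0.3216, -0.0059]
tool_rot: [-0.001, -0.0, 1.0, 0.0]
contact_force: [-0.1, 0.1, -0.4]
gripper_width: 1.004
```

Emit:
{"fn": "jog_arm", "kwargs": {"plan": [{"x": 0, "y": 0, "z": -0.05, "wx": 0, "wy": 0, "wz": 0}, {"x": 0, "y": 0, "z": -0.12, "wx": 0, "wy": 0, "wz": 0}, {"x": 0, "y": 0, "z": -0.25, "wx": 0, "wy": 0, "wz": 0}, {"x": 0, "y": 0, "z": -0.4, "wx": 0, "wy": 0, "wz": 0}, {"x": 0, "y": 0, "z": -0.55, "wx": 0, "wy": 0, "wz": 0}, {"x": 0, "y": 0, "z": -0.7, "wx": 0, "wy": 0, "wz": 0}, {"x": 0, "y": 0, "z": -0.85, "wx": 0, "wy": 0, "wz": 0}, {"x": 0, "y": 0.1, "z": -0.85, "wx": 0, "wy": 0, "wz": 0}, {"x": 0, "y": 0.3, "z": -0.85, "wx": 0, "wy": 0, "wz": 0}, {"x": 0, "y": 0.5, "z": -0.85, "wx": 0, "wy": 0, "wz": 0}, {"x": 0, "y": 0.7, "z": -0.85, "wx": 0, "wy": 0, "wz": 0}, {"x": 0, "y": 0.7, "z": -0.85, "wx": 0, "wy": 0, "wz": 0}]}}

```text
t: 41.2
eef_pos: [0.4281, 0.4709, 0.1648]
tool_rot: [-0.001, -0.005, 1.0, 0.003]
contact_force: [-0.8, 1.4, 0.8]
gripper_width: 0.999
```

```bash
python3 - <<'E'
from fit import *
M["cup"]=rev([(0,.042),(.028,.058),(.045,.058)])
a={c:cams.read_camera(c)[:,:,::-1].copy() for c in("top","scene")}
for n,(x,y,z,yw) in dict(candle=(.615,-.175,.018,None),vase=(.6255,.189,.018,None),horse=(.493,-.0084,.018,[2.31]),bowl=(.4508,-.2926,0,None)).items():
    print(n,*[fit(n,{c:a[c]},(x,y),z,yw) for c in a])
f=lambda c,u,v,w:cv2.resize(a[c][v:v+w*3//4,u:u+w],(400,300),interpolation=cv2.INTER_CUBIC)
for c in a:
    for z,D in((.004,.042),(.049,.058)):
        cv2.polylines(a[c],[(projn(c,ring(D,z)+[.4307,.3215,0])*8).astype(np.int32)],True,(0,0,255),1,shift=3)
cv2.imwrite("pics/f8.png",np.vstack([np.hstack([f("scene",100,90,340),f("top",60,80,400)]),np.hstack([f("scene",340,145,80),f("top",70,175,80)])]))
E
```

```text
candle (array([ 0.6166, -0.1764]), np.float64(31.3)) (array([ 0.611 , -0.1782]), np.float64(33.9))
vase (array([0.6273, 0.1899]), np.float64(24.8)) (array([0.6234, 0.1893]), np.float64(23.3))
horse (array([ 0.4926, -0.0121,  2.3643]), np.float64(95.2)) (array([ 0.4916, -0.0137,  2.3346]), np.float64(59.0))
bowl (array([ 0.4511, -0.2922]), np.float64(2.3)) (array([ 0.4486, -0.294 ]), np.float64(2.3))
```

View pics/f8.png

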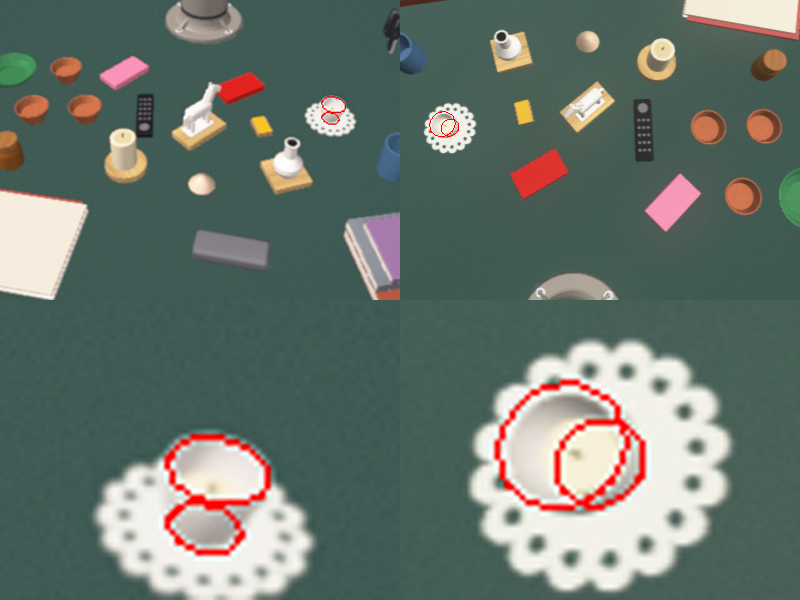

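The final picture shows everything upright in its place: the candle on the round plinth, the vase on the square one, the horse along the oblong one, the cup centred on the doily (red model rings fit) and the bowl where it was. I'm handing in.

```bash
python3 -c "
from h import *
o=monitor.get_obs();print(o['t'],np.abs(o['joint_vel']).max())
print(bot.hand_in())"
```

```text
41.3 0.0464929846149881
the job is handed in; nothing more can be done
None
```

I changed the ornaments round and handed the job in at about 41 s of the 136 s allowed. Hand-in reports no verdict. My last pictures show everything upright, released and in its place.

I moved the candle to the doily first, then the horse, the vase, the candle again and last the cup. The cup came out of the bowl alone.

Last camera checks, measured from the top and scene cameras against a 15 mm limit (20 mm for the bowl):

| Thing | Place | Distance off |
|---|---|---|
| candle | round plinth | about 2–5 mm |
| vase | square plinth | about 2 mm |
| horse | oblong plinth, about 0.05 rad off lengthways | about 4–5 mm |
| cup | doily | about 2 mm, judged by eye from the model outline |
| bowl | where it started | unmoved, within about 1 mm |

- **First horse grasp missed:** the fingers shut on nothing above its back. The pictures showed the real fingertips about 34 mm higher than the reported tool point, so I allowed for that from then on. The horse was not disturbed.
- **Cameras disagreed slightly:** the two views differed by about 6 mm on the candle and 4 mm on the vase, still inside the limits.

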